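# Lock the last lid screw of a junction box

## Task

One of the four quick-lock screws in the lid of the grey junction box is still unlocked and stands up. Take the thick flat-blade screwdriver out of the rack, set its blade in that screw's slot, push the screw down against its spring until it stops, without forcing it, and turn it a quarter turn clockwise so that it locks down like the other three. Then stand the screwdriver back in its hole in the rack and let go; leave the dropper bottles where they are.

Things in the scene. Friction and masses are not known exactly. Their poses are not given: they have to be found in the camera images.
- screwdriver: Thick flat-blade screwdriver, 143 mm long, about 0.11 kg, standing blade down in the rack. Origin: middle of the blade's edge (tip); z up the shaft to the handle, x along the blade's width. Blade 11 mm wide, 2 thick; round shaft 8 mm; flange 29 mm wide, z = 58 to 63; dark six-sided handle, z = 63 to 138, 24 mm across flats (flats face x and every 60 degrees from it), then a round cap.
- junction_box: Grey plastic junction box, 150 mm (x) by 210 mm (y), lid top 70 mm high; does not move. Origin: centre of its underside, z up; three blind cable entries on its +x side. Four quick-lock screws in collars (outside 25, inside 18 mm, rim at z = 70) at x = +-61, y = +-91 mm; the unlocked one is at x = +61, y = -91 and stands 6.5 mm above its rim, the three locked ones are flush.
- screw_head: The steel head of the unlocked screw. Origin: centre of its top face, moving and turning with it; z up, x along its slot. Head 16 mm across; slot 3.6 mm wide, 3.2 mm deep, right across the head. A push over 25 N spoils its plastic lock. The 2 mm blade has 1.6 mm sideways play in it and some 0.15 rad of turning play.
- lid_screw (a joint): How far the screw is pushed down, m: 0 = up, unlocked. A spring (6 N, 0.5 N more per mm) resists as far as a hard stop at 5.9 to 10.9 mm: this depth differs each time with the set of the lid's seal and must be felt. Only within 0.4 mm of the stop (9 to 12 N of push) is it free to turn; above, its lugs are blocked. Turned and let go, it springs up 1.9 mm into its lock: 4 to 9 mm.
- lid_screw_turn (a joint): Turn of the screw, rad, clockwise seen from above: 0 = unlocked. Past 1.41 its lugs can rise into the lock; it comes against a firm stop at 1.56. Friction is small (about 0.1 N m).
- tool_stand: Grey sheet-steel tool rack, 66 mm (x) by 134 mm (y) by 64 mm, open below its 6 mm top plate; does not move. Origin: centre of its underside, z up. A slim screwdriver (fixed, handle 17 mm thick, to 130 mm high) stands at y = -32 mm; five short bits stick up 9 mm at x = -19.
- stand_hole (a point): Centre, in the rack's top face (64 mm high), of the 16 mm square hole of the thick screwdriver. In place, its flange rests on the top face and its tip is 58 mm below this point (6 mm above the rack's underside).
- dropper_1: Amber dropper bottle, 28 x 28 x 97 mm, a bystander; origin at the centre of its underside.
- dropper_2: Amber dropper bottle, 28 x 28 x 97 mm, a bystander; origin at the centre of its underside.
- dropper_3: White dropper bottle, 28 x 28 x 97 mm, a bystander; origin at the centre of its underside.

How it is judged (in metres and radians):
On the way, in this order (a step that is already met when the one before it is completed fails the run):
1. the blade sits in the slot and presses the unlocked screw down (value of joint lid_screw above 0.0052 m and value of joint lid_screw_turn below 0.5 rad and z of screwdriver in the frame of screw_head below -0.0018 m and horizontal distance between screwdriver and screw_head below 0.005 m and contact force between screwdriver and junction_box above 4 N), for 0.1 s.
2. the screw is turned a quarter turn clockwise with the blade still in the slot (value of joint lid_screw_turn above 1.4 rad and z of screwdriver in the frame of screw_head below -0.0018 m and horizontal distance between screwdriver and screw_head below 0.006 m), for 0.1 s.
At the end, for the whole second after the job is handed in: The screw is locked: turned over 1.38 rad clockwise and held down 3 to 10 mm by its lock; the screwdriver stands at rest in its hole: tip less than 10 mm above the rack's underside and within 6 mm of the hole's axis, tilted less than 0.12 rad (value of joint lid_screw_turn above 1.38 rad and value of joint lid_screw between 0.003 and 0.01 m and z of screwdriver in the frame of tool_stand below 0.01 m and horizontal distance between screwdriver and stand_hole below 0.006 m and angle between screwdriver's own z axis and vertical below 0.12 rad and linear speed of screwdriver below 0.02 m/s); the robot touches nothing.
It fails at once if the blade presses on the bottom of the screw's slot with more than 25 N (contact force between screwdriver and screw_head above 25 N).
It fails at once if the screwdriver wrenches on the box or its screw with contact forces over 60 N (contact force between screwdriver and junction_box above 60 N).
It fails at once if a bottle is pushed more than 2 cm (distance of any of dropper_1, dropper_2, dropper_3 from where it was at the start of the episode above 0.02 m).
It also fails if it takes over 67 s, if anything falls off the work surface, if the arm or the gripper's body presses on something with over 40 N, if the wrist force passes 120 N, or if a joint passes its speed limit or range.

## Robot

A 6-joint arm with a two-finger parallel gripper is mounted at the origin on a cart in front of the work surface, level with it; the furniture and walls round the work are solid. World frame = base frame: x ahead of the robot, y to its left, z up, the work surface at z = 0. Lengths are in mm, angles in degrees, forces in N, time in s.
With the tool pointing down it reaches from about 350 to 875 mm from the base axis. Payload 15.5 kg.
Tool frame: the origin (TCP) lies at the very end of the fingers, on their centre line; the grasp point (between the pads) lies env.grip_point_offset behind it (env.grip_point_offset is the distance from the TCP to the grasp point, in mm); z points along the fingers, y is the line along which they close (so a half turn about z gives the same grasp; the last joint's range is limited). The gripper opens to 85 mm and grips with 20 to 120 N. Pads are 22 mm wide; open, the fingers measure 114 mm over their backs; the gripper's body (76 mm by 85 mm) begins 54 mm behind the grasp point. The pads swing forward as they close: fully open they stand 13 mm farther back than shut.
Start: joints at [70.273, 28.281, 77.091, -0, 74.628, -5.472], TCP at [153.896, 605.758, 231.277] pointing down, gripper open.
Joint ranges: [-166.48, 166.48], [-47.26, 123.95], [12.59, 153.08], [-70.14, 250.14], [6.76, 159.57], [-176.63, 176.63]. Speed limits (degrees/s): [108.29, 108.29, 147.25, 172.46, 172.46, 172.46].

## Interface

Orientations are given as a 3x3 rotation matrix whose columns are the frame's x, y, z axes.
In Python, from workcell import sensors, get_image, workorder, env gives the robot as it stands.
- The arm moves only by the tool servo_tool, never from a script. Its argument "deltas" is a list of rows, each an object of numbers: "ax", "ay", "az": the turn, a rotation vector about the tool's x, y, z in rad; "tx", "ty", "tz": the shift along the tool's x, y, z in m; "gripper": the finger opening in m, from 0 to 0.0854. A call has 1 to 8 rows; each row shifts and turns the commanded pose from where the row before left it, along the tool's axes as they then stand; what a row does not reach is not made up. A row lasts 1/12 s, in which the tool goes at most 41.7 mm and 7.16 degrees, less where a joint would pass 70% of its speed; a pose out of reach is approached as far as the arm can. A call with a gripper value outside its range is refused whole. The fingers move at their own pace and stop on an object; "grip_force" is the grip in N (left out, the last holds). Time passes only in rows, so rows that do not move let the fingers close. It gives the time, the measured TCP pose, the force, the opening and the grip force at its end, in the units of the state.
- sensors.get_obs(): the state, without advancing time (a new reading comes with each control period).
- get_image(name): name is "scene" or "top"; returns a dict with "frame" (480x640x3 uint8, red, green, blue), "range_z" (480x640 float32, mm along the optical axis (not along the pixel's ray), 0 where there is no reading), "fx", "fy", "cx", "cy" (pixels), "R" (3x3) and "t" (3): a world point X has camera coordinates R X + t. Camera axes: x right, y down, z forward; pixel columns grow to the right and rows downward; lengths in mm; the calibration is good to about 2 mm. A picture is of the moment at which its call begins.
- workorder.sign_off(): hands the job in; it is judged then, once.
The state is a dict: "time": time; "joint_pos": joint angles; "dq": joint speeds; "tau": joint torques, N m; "eef_pos": TCP position; "orientation": TCP orientation; "wrist_force": force on the tool from outside, world axes, zero at the start; "ft_torque": the same for the moment, N m; "gripper_width": finger opening in mm; "grasp_force": force on a finger pad.
Only numpy, scipy, OpenCV 4.12 (cv2) and the standard library are available. Lean on these libraries where they do the work, as an engineer would, in place of code of your own. Each camera call takes 0.05 s, during which the arm holds its last target. There are 200 camera calls.

## Working session

There is one attempt and no reset: what is moved stays moved. The work goes in short steps, Python scripts to look and compute and a tool call to move; the robot and the scene stay as the last step left them, time stands still between calls to the robot, and variables do not carry over. Pictures are saved under pics/ and viewed, at most 10 in all, crops included, and the job is handed in when it is done.

Besides the shell and the picture viewer there is one more tool, called as a command line: name --argument value ..., lists and objects as JSON in quotes. servo_tool: Moves the arm, as the interface text tells. Its arguments: {"type":"object","properties":{"deltas":{"type":"array"},"grip_force":{"type":"number"}},"required":["deltas"]}

```bash
mkdir -p pics; ls; python3 - <<'E'
from workcell import sensors,get_image,env
import cv2,numpy as np
print(env.grip_point_offset); print(sensors.get_obs())
for n in("top","scene"):
    d=get_image(n); cv2.imwrite(f"pics/{n}0.png",d["frame"][:,:,::-1]); np.savez(f"{n}0.npz",**d)
    print(n,d["fx"],d["fy"],d["cx"],d["cy"],d["R"],d["t"])
E
```

```text
pics
18.700000000000003
{'time': 0.0, 'joint_pos': array([ 7.02720060e+01,  2.83163948e+01,  7.71260545e+01,  5.08221342e-06,
        7.46281683e+01, -5.47127473e+00]), 'dq': array([-0.00595761, -0.01595095, -0.01947277, -0.15823061, -0.0128478 ,
       -0.04482734]), 'tau': array([-2.58974636e-03, -8.82142067e+01, -3.83870494e+01, -1.81236924e-04,
        1.00029135e-02, -8.95698491e-06]), 'eef_pos': array([153.79072355, 605.42427711, 230.69022426]), 'orientation': array([[-9.69202006e-01,  2.46266724e-01, -4.16120627e-04],
       [ 2.46267047e-01,  9.69201318e-01, -1.16013971e-03],
       [ 1.17600854e-04, -1.22688653e-03, -9.99999240e-01]]), 'wrist_force': array([-0.73313854, -0.0652668 , -0.41880283]), 'ft_torque': array([-0.04743773, -0.01987244,  0.05850031]), 'grasp_force': 0.0, 'gripper_width': 85.46741687130584}
top 611.6819438503005 611.6819438503005 324.9157405463787 238.23980199030163 [[-0.00744097 -0.99972927  0.02204562]
 [-0.99803386  0.00605268 -0.06238407]
 [ 0.06223374 -0.02246648 -0.99780871]] [-234.28710829  507.48759568  925.33750249]
scene 522.997406928704 522.997406928704 319.6283738035811 237.0514012978806 [[ 0.87091768 -0.4914265   0.00154646]
 [-0.20738583 -0.37038338 -0.90543209]
 [ 0.44552611  0.7882361  -0.42448832]] [-565.38498859   73.76987453  839.59499346]
```

View pics/top0.png

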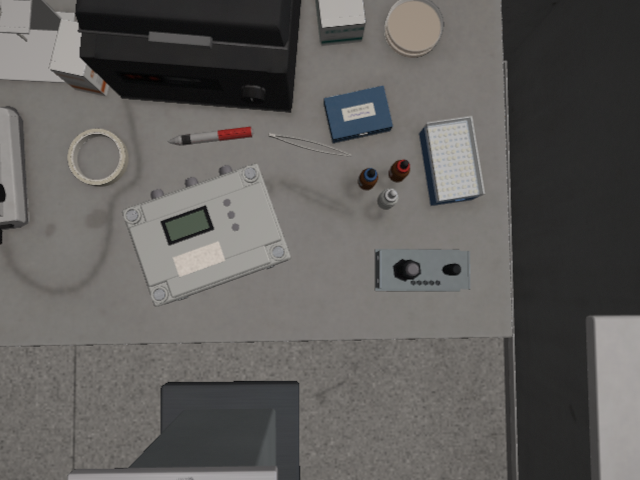

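View pics/scene0.png

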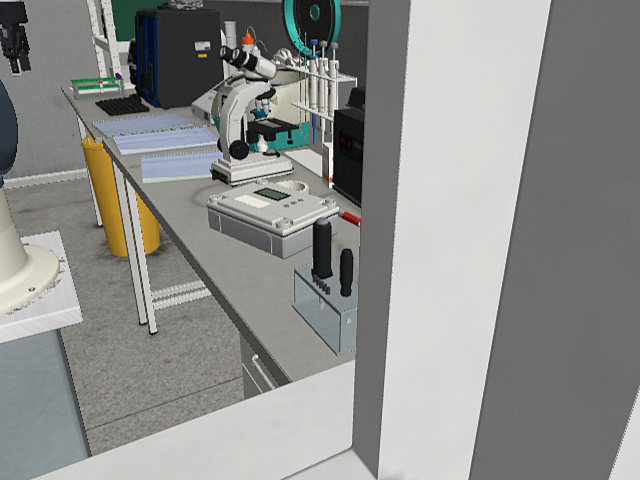

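The top view shows the box with collars at about (251,174) (unlocked), (133,215), (278,252) and (160,294). The thick screwdriver cap is at (407,269) in the rack, the slim one at (452,269), and the bottles are at (369,178), (400,169) and (388,198). I'll measure these using depth.

```bash
cat > h.py <<'E'
import numpy as np,cv2
def load(n): return dict(np.load(n))
def cloud(d):
    v,u=np.mgrid[:480,:640]; z=d["range_z"]
    P=np.stack([(u-d["cx"])/d["fx"]*z,(v-d["cy"])/d["fy"]*z,z],-1)
    return (P-d["t"])@d["R"]
def ray(d,u,v,h):
    r=d["R"].T@np.array([(u-d["cx"])/d["fx"],(v-d["cy"])/d["fy"],1]); c=-d["R"].T@d["t"]
    return c+r*(h-c[2])/r[2]
def proj(d,X):
    p=d["R"]@np.array(X)+d["t"]; return p[:2]/p[2]*d["fx"]+[d["cx"],d["cy"]]
E
python3 - <<'E'
from h import *
d=load("top0.npz"); W=cloud(d); ok=d["range_z"]>0
def box(u0,u1,v0,v1,a,b):
    S=W[v0:v1,u0:u1]; m=ok[v0:v1,u0:u1]&(S[...,2]>a)&(S[...,2]<b); return S[m]
for n,r,a,b in(("lid",(115,300,160,310),58,76),("rack",(370,475,243,297),58,68),("cap",(385,430,250,290),115,160),("slim",(435,470,255,285),100,160),("handle",(385,430,250,290),75,200)):
    S=box(*r,a,b); R=cv2.minAreaRect(S[:,:2].astype(np.float32)); print(n,len(S),R,np.median(S[:,2]),S.max(0),S.min(0))
for (u,v) in((369,178),(400,169),(388,198),(407,269),(251,174),(133,215),(278,252),(160,294),(450,230)): print(u,v,W[v,u].round(1))
f=d["frame"][:,:,::-1]
a=cv2.resize(f[155:195,231:271],(400,400),interpolation=2);b=cv2.resize(f[240:300,370:470],None,fx=4,fy=4,interpolation=2)
b=cv2.copyMakeBorder(b,0,160,0,0,0); cv2.imwrite("pics/c1.png",np.hstack([a,b]))
c=-d["R"].T@d["t"];print("cam",c)
E
```

```text
lid 14476 ((510.52056884765625, -61.325408935546875), (151.6552734375, 211.3504638671875), 19.429059982299805) 69.16011862739632 [614.23967123  61.5084104   75.9988004 ] [ 405.87894474 -183.7163523    58.00044115]
rack 2725 ((456.262451171875, -381.9792175292969), (135.0983428955078, 54.509212493896484), 89.5598373413086) 63.909541675095895 [ 484.0310195  -314.26787583   67.99534162] [ 428.5356396  -449.52067504   58.03677114]
cap 327 ((455.8267517089844, -349.9068603515625), (26.1671199798584, 24.330463409423828), 6.746352672576904) 143.22291438492715 [ 468.73665611 -337.08543247  151.39902052] [ 442.69180803 -362.66763649  115.07256706]
slim 150 ((455.46844482421875, -412.3796081542969), (15.601280212402344, 14.66098690032959), 0.8914840817451477) 126.5311440200926 [ 463.23273448 -405.01754006  134.52679269] [ 447.71525171 -419.78932077  100.13757394]
handle 401 ((451.0083312988281, -360.7077941894531), (51.0284538269043, 23.877185821533203), 66.94627380371094) 142.20901358314245 [ 469.30711183 -337.08543247  151.39902052] [ 436.51110103 -382.26673069   75.13849532]
369 178 [ 590.8 -301.9   71.4]
400 169 [ 603.8 -347.6   72.1]
388 198 [ 560.8 -329.1   73.6]
407 269 [ 456.2 -343.9  147.1]
251 174 [ 596.5 -129.6   76.1]
133 215 [538.4  42.5  67.9]
278 252 [ 483.3 -167.8   63.3]
160 294 [423.5   2.9  65.7]
450 230 [ 5.189e+02 -4.361e+02 -1.000e-01]
cam [ 447.15926684 -216.50626788  960.1339638 ]
```

View pics/c1.png

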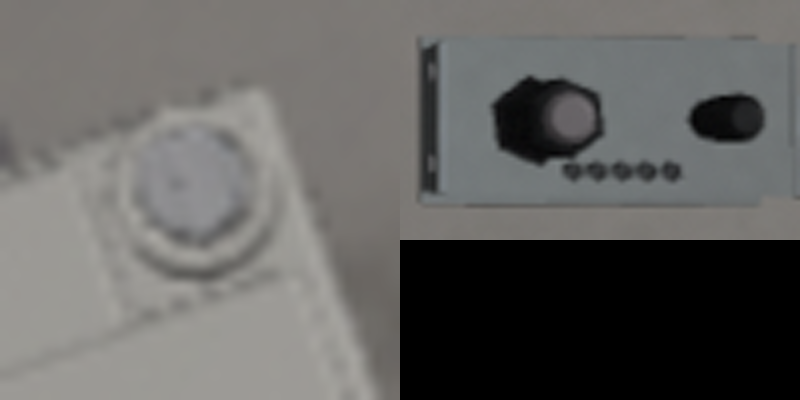

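The crop shows the head at (195,185) inside its collar, with no clear slot, and the screwdriver's hexagonal handle and cap. I'll enhance the contrast on all four screws.

```bash
python3 - <<'E'
from h import *
from workcell import get_image
np.set_printoptions(linewidth=200,precision=0,suppress=True)
F=[];Z=[]
for i in range(4):
    d=get_image("top");F.append(d["frame"].astype(float));Z.append(d["range_z"])
f=np.mean(F,0); g=f.mean(2); print(np.std([x for x in F],0).mean(), np.std(Z,0)[160:300,130:280].mean())
print(g[166:184,242:261]); 
d["range_z"]=np.mean(Z,0); print(cloud(d)[166:184,242:261,2])
T=[]
for u,v in((251,174),(133,215),(278,252),(160,294)):
    c=g[v-10:v+11,u-10:u+11]; c=np.clip((c-c.min())/(c.max()-c.min())*255,0,255).astype(np.uint8)
    c=cv2.createCLAHE(3,(1,1)).apply(c)
    T.append(cv2.resize(c,(290,290),interpolation=cv2.INTER_CUBIC))
s=get_image("scene")["frame"]
X=s[185:235,205:345][:,:,::-1]
o=np.vstack([np.hstack(T[:2]),np.hstack(T[2:])])
cv2.imwrite("pics/c2.png",o)
cv2.imwrite("pics/c3.png",cv2.resize(X,None,fx=5.5,fy=5.5,interpolation=2))
E
```

```text
0.3954530452146292 7.205294
[[115. 115. 115. 107. 125. 151. 155. 153. 151. 152. 155. 155. 154. 151. 154. 159. 140. 121. 120.]
 [108. 107. 114. 130. 143. 149. 145. 145. 141. 140. 143. 146. 152. 148. 150. 160. 146. 125. 120.]
 [130. 125. 138. 149. 137. 136. 127. 136. 149. 140. 123. 112. 131. 153. 157. 157. 154. 133. 120.]
 [141. 139. 144. 142. 137. 141. 144. 143. 142. 141. 140. 116. 110. 138. 154. 158. 160. 141. 121.]
 [136. 143. 137. 142. 144. 140. 143. 144. 142. 141. 139. 138. 130. 128. 144. 156. 161. 146. 126.]
 [134. 151. 143. 137. 141. 139. 142. 145. 143. 142. 140. 136. 138. 125. 133. 151. 153. 152. 134.]
 [143. 152. 143. 137. 142. 138. 135. 141. 144. 142. 142. 137. 138. 131. 135. 154. 146. 151. 141.]
 [142. 154. 138. 133. 142. 140. 126. 133. 144. 142. 142. 139. 134. 137. 138. 150. 142. 148. 148.]
 [134. 156. 128. 126. 142. 142. 139. 142. 145. 144. 142. 141. 125. 128. 136. 148. 137. 144. 157.]
 [137. 155. 133. 123. 138. 142. 139. 140. 144. 144. 143. 142. 123. 118. 137. 151. 133. 142. 160.]
 [142. 147. 158. 133. 122. 138. 140. 139. 143. 144. 140. 124. 103. 106. 137. 145. 132. 143. 
[... 1757 characters left out ...]
2.  59.  62.]
 [ 70.  71.  70.  61.  76.  76.  77.  76.  72.  72.  76.  74.  61.  69.  69.  69.  63.  61.  60.]
 [ 60.  69.  68.  68.  63.  75.  75.  76.  73.  73.  72.  61.  70.  69.  71.  66.  61.  61.  60.]
 [ 62.  69.  70.  69.  70.  59.  62.  69.  68.  60.  67.  69.  68. 293.  69.  61.  61.  61.  61.]
 [ 62.  60.  67.  69.  71.  71.  69.  70.  70.  68.  70.  71.  71.  67.  60.  60.  60.  61.  62.]
 [ 60.  60.  60.  63.  69.  70.  70.  70.  70.  68.  71.  68.  65.  60.  61.  62.  60.  61.  60.]
 [ 60.  60.  61.  61.  61.  63.  66.  67.  68.  67.  63.  61.  61.  62.  61.  68.  69.  70.  62.]
 [ 64.  61.  60.  59.  63.  61.  60.  62.  61.  60.  62.  62.  68.  69.  70.  69.  70.  70.  69.]]
```

View pics/c2.png

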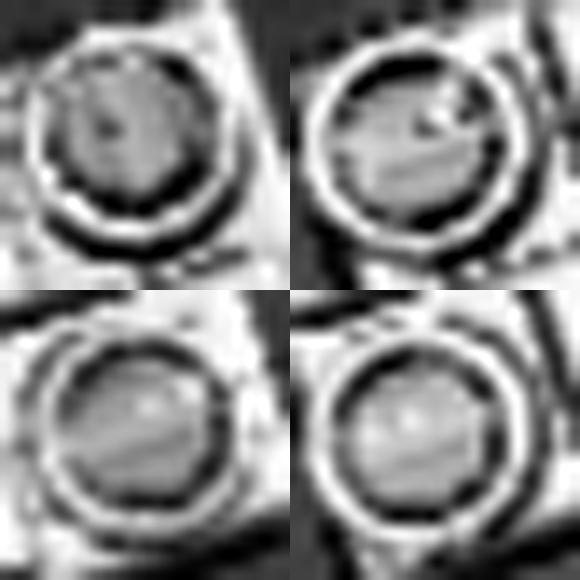

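View pics/c3.png

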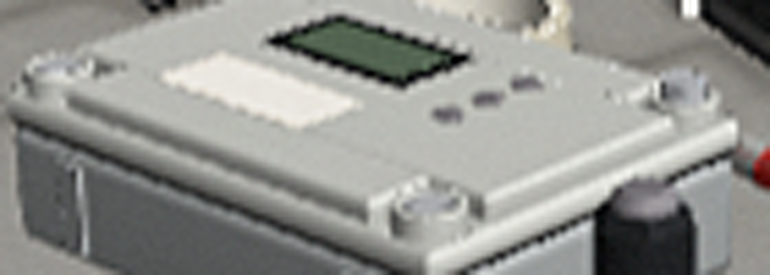

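The crops don't show the slot well, but the depth map does: it runs from about (247,168) to (251,178), nearly along the box x axis. Next I'll fit the slot, the head centre and the handle's hexagon.

```bash
python3 - <<'E'
from h import *
from workcell import get_image
from scipy.optimize import minimize
F=[];Z=[]
for i in range(16):
    d=get_image("top");F.append(d["frame"].astype(float));Z.append(d["range_z"])
Z=np.array(Z); d["range_z"]=np.median(Z,0); d["frame"]=np.mean(F,0).astype(np.uint8); np.savez("top1.npz",**d)
W=cloud(d)
S=W[160:190,236:266].reshape(-1,3)
head=S[(S[:,2]>71.4)&(S[:,2]<80)&(np.hypot(S[:,0]-597,S[:,1]+129)<11)]
(c,r)=cv2.minEnclosingCircle(head[:,:2].astype(np.float32)); print("head",c,r,head.mean(0),len(head))
sl=head[(head[:,2]<74.6)&(np.hypot(*(head[:,:2]-c).T)<8.5)]
L=cv2.fitLine(sl[:,:2].astype(np.float32),cv2.DIST_HUBER,0,.01,.01).ravel(); print("slot",np.degrees(np.arctan2(L[1],L[0])),L,len(sl),np.median(sl[:,2]),"top z",np.median(head[head[:,2]>75,2]))
# four collars via rim: box pose
S=W[155:312,115:300].reshape(-1,3); lid=S[(S[:,2]>50)&(S[:,2]<74)]
print("lid",cv2.minAreaRect(lid[:,:2].astype(np.float32)))
# rack, cap
S=W[235:305,365:480].reshape(-1,3)
print("rack",cv2.minAreaRect(S[(S[:,2]>57)&(S[:,2]<66)][:,:2].astype(np.float32)))
cap=S[(S[:,2]>141)&(S[:,2]<156)]; print("cap",cv2.minEnclosingCircle(cap[:,:2].astype(np.float32)),cap.mean(0),np.percentile(cap[:,2],[5,50,95]),len(cap))
sm=S[(S[:,2]>124)&(S[:,2]<135)&(S[:,1]<-395)];print("slim",sm.mean(0),len(sm))
# bottle extents
S=W[140:215,345:420].reshape(-1,3);b=S[(S[:,2]>15)&(S[:,2]<110)];print("bottles",b.min(0),b.max(0))
# handle hex silhouette
g=d["frame"].max(2); m=np.zeros((480,640),np.uint8); m[250:292,388:434]=(g[250:292,388:434]<75)
cc=cv2.connectedComponentsWithStats(m)[1]; 
lab=cc[269,400]; m=(cc==lab).astype(np.uint8); m=cv2.drawContours(m*0,[cv2.convexHull(cv2.findNonZero(m))],-1,1,-1)
def sil(x,y,th,fl):
    a=np.radians(th+30+60*np.arange(6)); P=[(x+13.86*np.cos(t),y+13.86*np.sin(t),h) for t in a for h in(69,144)]
    if fl: P+=[(x+14.5*np.cos(t),y+14.5*np.sin(t),h) for t in np.radians(np.arange(0,360,10)) for h in(64,69)]
    p=np.array([proj(d,q) for q in P],np.float32)*8+4; I=np.zeros((400,400),np.uint8)
    p-=[384*8,246*8]; return cv2.fillConvexPoly(I,cv2.convexHull(p.astype(np.int32)),1)
M=cv2.resize(m[246:296,384:434],(400,400),interpolation=0)
for fl in(0,1):
    res=[]
    for th in range(0,60,5):
        o=min(((sil(x,y,th,fl)!=M).sum()/64,x,y) for x in np.arange(452,461,1.) for y in np.arange(-355,-344,1.)); res.append((round(o[0],1),th,o[1],o[2]))
    print(fl,sorted(res)[:5])
E
```

```text
head (598.3692016601562, -126.4716567993164) 7.960233211517334 [ 598.08750664 -126.64571054   75.24656514] 98
slot 19.79934 [ 9.4088465e-01  3.3872709e-01  5.9823309e+02 -1.2660975e+02] 25 72.85827409012434 top z 76.15311799785708
lid ((510.67962646484375, -60.859527587890625), (152.03211975097656, 212.1094512939453), 19.356773376464844)
rack ((456.2638854980469, -381.8352966308594), (134.2655029296875, 54.48643112182617), 89.50916290283203)
cap ((455.8446350097656, -349.7846374511719), 11.988969802856445) [ 455.64731823 -349.29512803  145.79473695] [141.52611602 146.39964539 149.16688583] 234
slim [ 455.68794717 -412.82374671  128.67581001] 88
bottles [ 551.71936405 -365.28655358   15.30018505] [ 621.75454044 -289.00359889   97.04177269]
0 [(np.float64(71.6), 35, np.float64(455.0), np.float64(-348.0)), (np.float64(71.8), 45, np.float64(456.0), np.float64(-348.0)), (np.float64(72.0), 30, np.float64(456.0), np.float64(-349.0)), (np.float64(72.9), 40, np.float64(456.0), np.float64(-348.0)), (np.float64(75.6), 25, np.float64(455.0), np.float64(-348.0))]
1 [(np.float64(33.8), 35, np.float64(456.0), np.float64(-350.0)), (np.float64(33.8), 40, np.float64(456.0), np.float64(-350.0)), (np.float64(35.5), 45, np.float64(456.0), np.float64(-350.0)), (np.float64(36.0), 30, np.float64(456.0), np.float64(-350.0)), (np.float64(39.1), 25, np.float64(456.0), np.float64(-350.0))]
```

The numbers agree with each other:
- **Screw:** head at (598.2, -126.6), top z 76.3, slot at 19.6°.
- **Screwdriver:** at (455.9, -349.7), flats near -23/37/97°.

I'll pull in radially, then swing clockwise towards the rack.

servo_tool --deltas '[{"ty": -0.04, "gripper": 0.055}, {"ty": -0.04}, {"ty": -0.04}, {"ty": -0.04}, {"ty": -0.04}, {"tx": -0.0415, "az": 0.098}, {"tx": -0.0415, "az": 0.098}, {"tx": -0.0415, "az": 0.098}]' --grip_force 40

```text
invalid input
```

servo_tool --deltas '[{"tx": -0.0415, "az": 0.098}, {"tx": -0.0415, "az": 0.098}, {"tx": -0.0415, "az": 0.098}, {"tx": -0.0415, "az": 0.098}, {"tx": -0.0415, "az": 0.098}, {"tx": -0.0415, "az": 0.098}, {"tx": -0.0415, "az": 0.098}, {"tx": -0.0415, "az": 0.098}]'

```text
invalid input
```

servo_tool --deltas '[{"tx": -0.0415, "az": 0.098}, {"tx": -0.0415, "az": 0.098}, {"tx": -0.0415, "az": 0.098}, {"tx": -0.0415, "az": 0.098}, {"tx": -0.0415, "az": 0.098}, {"tx": -0.0415, "az": 0.098}, {"tx": -0.0415}, {}]'

```text
invalid input
```

servo_tool --deltas '[{"ax": 0, "ay": 0, "az": 0, "tx": 0, "ty": -0.04, "tz": 0, "gripper": 0.055}]'

```text
time: 1.23
eef_pos: [145.6, 571.5, 231.0]
orientation: [[-0.969, 0.246, 0.001], [0.246, 0.969, 0.004], [-0.0, 0.004, -1.0]]
wrist_force: [-0.3, -0.9, 0.4]
gripper_width: 75.4
grasp_force: 0.0
```

servo_tool --deltas '[{"ax": 0, "ay": 0, "az": 0, "tx": 0, "ty": -0.04, "tz": 0, "gripper": 0.055}, {"ax": 0, "ay": 0, "az": 0, "tx": 0, "ty": -0.04, "tz": 0, "gripper": 0.055}, {"ax": 0, "ay": 0, "az": 0, "tx": 0, "ty": -0.04, "tz": 0, "gripper": 0.055}, {"ax": 0, "ay": 0, "az": 0, "tx": 0, "ty": -0.04, "tz": 0, "gripper": 0.055}, {"ax": 0, "ay": 0, "az": 0.098, "tx": -0.0415, "ty": 0, "tz": 0, "gripper": 0.055}, {"ax": 0, "ay": 0, "az": 0.098, "tx": -0.0415, "ty": 0, "tz": 0, "gripper": 0.055}, {"ax": 0, "ay": 0, "az": 0.098, "tx": -0.0415, "ty": 0, "tz": 0, "gripper": 0.055}, {"ax": 0, "ay": 0, "az": 0.098, "tx": -0.0415, "ty": 0, "tz": 0, "gripper": 0.055}]' --grip_force 40

```text
time: 1.9
eef_pos: [258.7, 347.8, 231.7]
orientation: [[-0.799, 0.601, 0.001], [0.601, 0.799, 0.001], [-0.0, 0.002, -1.0]]
wrist_force: [1.4, 0.4, 0.5]
gripper_width: 55.2
grasp_force: 0.0
```

servo_tool --deltas '[{"ax": 0, "ay": 0, "az": 0.098, "tx": -0.0415, "ty": 0, "tz": 0, "gripper": 0.055}, {"ax": 0, "ay": 0, "az": 0.098, "tx": -0.0415, "ty": 0, "tz": 0, "gripper": 0.055}, {"ax": 0, "ay": 0, "az": 0.098, "tx": -0.0415, "ty": 0, "tz": 0, "gripper": 0.055}, {"ax": 0, "ay": 0, "az": 0.098, "tx": -0.0415, "ty": 0, "tz": 0, "gripper": 0.055}, {"ax": 0, "ay": 0, "az": 0.098, "tx": -0.0415, "ty": 0, "tz": 0, "gripper": 0.055}, {"ax": 0, "ay": 0, "az": 0.098, "tx": -0.0415, "ty": 0, "tz": 0, "gripper": 0.055}, {"ax": 0, "ay": 0, "az": 0.098, "tx": -0.0415, "ty": 0, "tz": 0, "gripper": 0.055}, {"ax": 0, "ay": 0, "az": 0.098, "tx": -0.0415, "ty": 0, "tz": 0, "gripper": 0.055}]'

```text
time: 2.57
eef_pos: [437.3, 76.8, 231.5]
orientation: [[-0.141, 0.99, 0.001], [0.99, 0.141, 0.0], [-0.0, 0.001, -1.0]]
wrist_force: [1.4, 1.0, -0.2]
gripper_width: 54.6
grasp_force: 0.0
```

servo_tool --deltas '[{"ax": 0, "ay": 0, "az": 0.098, "tx": -0.0415, "ty": 0, "tz": 0, "gripper": 0.055}, {"ax": 0, "ay": 0, "az": 0.098, "tx": -0.0415, "ty": 0, "tz": 0, "gripper": 0.055}, {"ax": 0, "ay": 0, "az": 0.098, "tx": -0.0415, "ty": 0, "tz": 0, "gripper": 0.055}, {"ax": 0, "ay": 0, "az": 0.098, "tx": -0.0415, "ty": 0, "tz": 0, "gripper": 0.055}, {"ax": 0, "ay": 0, "az": 0.098, "tx": -0.0415, "ty": 0, "tz": 0, "gripper": 0.055}, {"ax": 0, "ay": 0, "az": 0, "tx": -0.0415, "ty": 0, "tz": 0, "gripper": 0.055}, {"ax": 0, "ay": 0, "az": 0, "tx": -0.0415, "ty": 0, "tz": 0, "gripper": 0.055}, {"ax": 0, "ay": 0, "az": 0, "tx": 0, "ty": 0, "tz": 0, "gripper": 0.055}]'

```text
time: 3.23
eef_pos: [396.1, -210.7, 231.5]
orientation: [[0.342, 0.94, 0.0], [0.94, -0.342, -0.002], [-0.002, 0.001, -1.0]]
wrist_force: [-0.1, -0.5, -0.1]
gripper_width: 55.0
grasp_force: 0.0
```

servo_tool --deltas '[{"ax": 0, "ay": 0, "az": 0.05, "tx": 0, "ty": 0, "tz": 0, "gripper": 0.055}, {"ax": 0, "ay": 0, "az": 0, "tx": -0.0262, "ty": 0.0274, "tz": 0, "gripper": 0.055}, {"ax": 0, "ay": 0, "az": 0, "tx": -0.0262, "ty": 0.0274, "tz": 0, "gripper": 0.055}, {"ax": 0, "ay": 0, "az": 0, "tx": -0.0262, "ty": 0.0274, "tz": 0, "gripper": 0.055}, {"ax": 0, "ay": 0, "az": 0, "tx": -0.0262, "ty": 0.0274, "tz": 0, "gripper": 0.055}, {"ax": 0, "ay": 0, "az": 0, "tx": 0, "ty": 0, "tz": 0, "gripper": 0.055}, {"ax": 0, "ay": 0, "az": 0, "tx": 0, "ty": 0, "tz": 0.035, "gripper": 0.055}, {"ax": 0, "ay": 0, "az": 0, "tx": 0, "ty": 0, "tz": 0, "gripper": 0.055}]'

```text
time: 3.9
eef_pos: [457.3, -342.4, 192.0]
orientation: [[0.384, 0.923, -0.004], [0.923, -0.384, 0.004], [0.002, -0.006, -1.0]]
wrist_force: [-1.4, 2.0, -1.5]
gripper_width: 55.1
grasp_force: 0.0
```

servo_tool --deltas '[{"ax": 0, "ay": 0, "az": 0, "tx": -0.0073, "ty": 0.0015, "tz": 0, "gripper": 0.055}, {"ax": 0, "ay": 0, "az": 0, "tx": 0, "ty": 0, "tz": 0.02, "gripper": 0.055}, {"ax": 0, "ay": 0, "az": 0, "tx": 0, "ty": 0, "tz": 0, "gripper": 0.055}, {"ax": 0, "ay": 0, "az": 0, "tx": 0, "ty": 0, "tz": 0, "gripper": 0.055}]'

```text
time: 4.23
eef_pos: [457.3, -350.7, 177.1]
orientation: [[0.384, 0.923, -0.0], [0.923, -0.384, 0.0], [0.0, -0.001, -1.0]]
wrist_force: [0.7, -0.1, 0.7]
gripper_width: 55.0
grasp_force: 0.0
```

servo_tool --deltas '[{"ax": 0, "ay": 0, "az": 0, "tx": 0.0004, "ty": -0.0017, "tz": 0.02, "gripper": 0.055}, {"ax": 0, "ay": 0, "az": 0, "tx": 0, "ty": 0, "tz": 0.028, "gripper": 0.055}, {"ax": 0, "ay": 0, "az": 0, "tx": 0, "ty": 0, "tz": 0.024, "gripper": 0.055}, {"ax": 0, "ay": 0, "az": 0, "tx": 0, "ty": 0, "tz": 0.0125, "gripper": 0.055}, {"ax": 0, "ay": 0, "az": 0, "tx": 0, "ty": 0, "tz": 0, "gripper": 0.055}, {"ax": 0, "ay": 0, "az": 0, "tx": 0, "ty": 0, "tz": 0, "gripper": 0.055}]'

```text
time: 4.73
eef_pos: [456.4, -350.0, 92.9]
orientation: [[0.384, 0.923, 0.0], [0.923, -0.384, -0.0], [-0.0, 0.0, -1.0]]
wrist_force: [-0.1, -0.3, 0.1]
gripper_width: 55.0
grasp_force: 0.0
```

servo_tool --deltas '[{"ax": 0, "ay": 0, "az": 0, "tx": 0, "ty": 0, "tz": 0, "gripper": 0.01}, {"ax": 0, "ay": 0, "az": 0, "tx": 0, "ty": 0, "tz": 0, "gripper": 0.01}, {"ax": 0, "ay": 0, "az": 0, "tx": 0, "ty": 0, "tz": 0, "gripper": 0.01}, {"ax": 0, "ay": 0, "az": 0, "tx": 0, "ty": 0, "tz": 0, "gripper": 0.01}, {"ax": 0, "ay": 0, "az": 0, "tx": 0, "ty": 0, "tz": 0, "gripper": 0.01}, {"ax": 0, "ay": 0, "az": 0, "tx": 0, "ty": 0, "tz": 0, "gripper": 0.01}]' --grip_force 90

```text
time: 5.23
eef_pos: [456.7, -350.3, 93.4]
orientation: [[0.384, 0.923, 0.002], [0.923, -0.384, -0.002], [-0.001, 0.002, -1.0]]
wrist_force: [-1.2, 0.9, 11.7]
gripper_width: 22.6
grasp_force: 87.8
```

servo_tool --deltas '[{"ax": 0, "ay": 0, "az": 0, "tx": 0, "ty": 0, "tz": -0.01, "gripper": 0.01}, {"ax": 0, "ay": 0, "az": 0, "tx": 0, "ty": 0, "tz": -0.02, "gripper": 0.01}, {"ax": 0, "ay": 0, "az": 0, "tx": 0, "ty": 0, "tz": -0.03, "gripper": 0.01}, {"ax": 0, "ay": 0, "az": 0, "tx": 0, "ty": 0, "tz": -0.03, "gripper": 0.01}, {"ax": 0, "ay": 0, "az": 0, "tx": 0, "ty": 0, "tz": -0.02, "gripper": 0.01}, {"ax": 0, "ay": 0, "az": 0, "tx": 0, "ty": 0, "tz": 0, "gripper": 0.01}]'

```text
time: 5.73
eef_pos: [457.6, -351.1, 207.2]
orientation: [[0.384, 0.923, 0.005], [0.923, -0.384, -0.005], [-0.003, 0.007, -1.0]]
wrist_force: [1.3, -0.7, 0.3]
gripper_width: 22.7
grasp_force: 88.1
```

```bash
python3 - <<'E'
from h import *
from workcell import sensors,get_image
o=sensors.get_obs(); p=o["eef_pos"]; print(p,o["wrist_force"],o["gripper_width"])
d=get_image("scene"); np.savez("s1.npz",**d)
u,v=proj(d,p-[0,0,70]).astype(int); print(u,v,d["R"]@(p-[0,0,87])+d["t"], proj(d,p-[0,0,87]))
c=d["frame"][v-45:v+35,u-40:u+40,::-1]
cv2.imwrite("pics/s1.png",cv2.resize(c,None,fx=7,fy=7,interpolation=2))
E
```

```text
[ 457.61845848 -351.13340213  207.19615225] [ 1.26667286 -0.66568517  0.2723016 ] 22.738847307128186
324 225 [5.90515499e+00 9.08114049e-02 7.15678077e+02] [323.94369496 237.11776372]
```

View pics/s1.png

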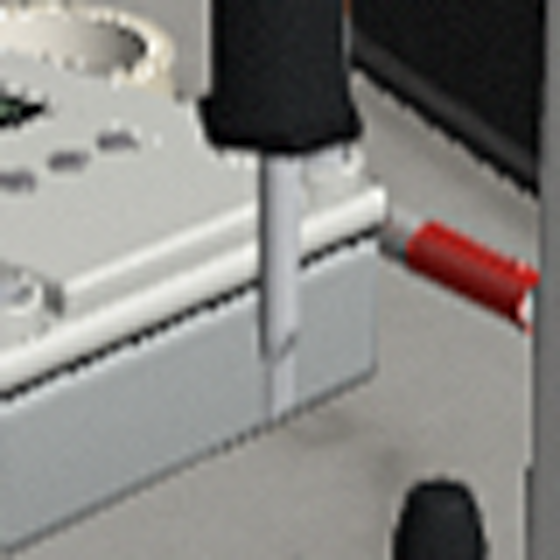

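The blade spans about 267–297 of the crop and looks narrower than the 8 mm shaft, so it probably lies at about 37° (closing line + 60°). I'll turn it to the slot angle on the way to the screw and check again there.

servo_tool --deltas '[{"ax": 0, "ay": 0, "az": 0.1, "tx": 0, "ty": 0, "tz": 0, "gripper": 0.01}, {"ax": 0, "ay": 0, "az": 0.112, "tx": 0, "ty": 0, "tz": 0, "gripper": 0.01}, {"ax": 0, "ay": 0, "az": 0.1, "tx": 0, "ty": 0, "tz": 0, "gripper": 0.01}, {"ax": 0, "ay": 0, "az": 0, "tx": 0.025, "ty": -0.004, "tz": 0, "gripper": 0.01}, {"ax": 0, "ay": 0, "az": 0, "tx": 0.04, "ty": -0.006, "tz": 0, "gripper": 0.01}, {"ax": 0, "ay": 0, "az": 0, "tx": 0.04, "ty": -0.006, "tz": 0, "gripper": 0.01}, {"ax": 0, "ay": 0, "az": 0, "tx": 0.04, "ty": -0.006, "tz": 0, "gripper": 0.01}, {"ax": 0, "ay": 0, "az": 0, "tx": 0.04, "ty": -0.006, "tz": 0, "gripper": 0.01}]'

```text
time: 6.45
eef_pos: [554.9, -188.9, 201.3]
orientation: [[0.649, 0.761, -0.001], [0.761, -0.649, 0.0], [-0.0, -0.001, -1.0]]
wrist_force: [1.2, -0.2, -0.2]
gripper_width: 22.6
grasp_force: 88.0
```

servo_tool --deltas '[{"ax": 0, "ay": 0, "az": 0, "tx": 0.035, "ty": -0.005, "tz": 0, "gripper": 0.01}, {"ax": 0, "ay": 0, "az": 0, "tx": 0.025, "ty": -0.004, "tz": 0, "gripper": 0.01}, {"ax": 0, "ay": 0, "az": 0, "tx": 0.01, "ty": -0.001, "tz": 0, "gripper": 0.01}, {"ax": 0, "ay": 0, "az": 0, "tx": 0, "ty": 0, "tz": 0.01, "gripper": 0.01}, {"ax": 0, "ay": 0, "az": 0, "tx": 0, "ty": 0, "tz": 0, "gripper": 0.01}, {"ax": 0, "ay": 0, "az": 0, "tx": 0, "ty": 0, "tz": 0, "gripper": 0.01}]'

```text
time: 6.95
eef_pos: [591.3, -131.8, 190.7]
orientation: [[0.649, 0.761, -0.002], [0.761, -0.649, 0.0], [-0.001, -0.002, -1.0]]
wrist_force: [0.9, -0.6, -1.5]
gripper_width: 22.9
grasp_force: 88.1
```

```bash
python3 - <<'E'
from h import *
from workcell import sensors,get_image
o=sensors.get_obs(); p=o["eef_pos"]; print(p,o["wrist_force"],o["gripper_width"],o["orientation"],o["joint_pos"])
d=get_image("scene"); np.savez("s2.npz",**d)
print(proj(d,p-[0,0,87.4]), proj(d,[598.2,-126.6,76.3]))
u,v=proj(d,p-[0,0,75]).astype(int)
c=d["frame"][v-30:v+35,u-40:u+40,::-1]
cv2.imwrite("pics/s2.png",cv2.resize(c,None,fx=8,fy=8,interpolation=2))
E
```

```text
[ 591.34007393 -131.82048633  190.71346292] [ 0.87467264 -0.64332556 -1.4715856 ] 22.914595394616565 [[ 6.49322437e-01  7.60509574e-01 -2.35805362e-03]
 [ 7.60512235e-01 -6.49323482e-01  3.95670537e-04]
 [-1.23022836e-03 -2.05024639e-03 -9.99997142e-01]] [-1.82008262e+01  2.91163065e+01  8.26379372e+01 -2.22279443e-02
  6.83811858e+01  2.22980329e+01]
[327.60145257 185.81608977] [329.2570321  198.12863196]
```

View pics/s2.png

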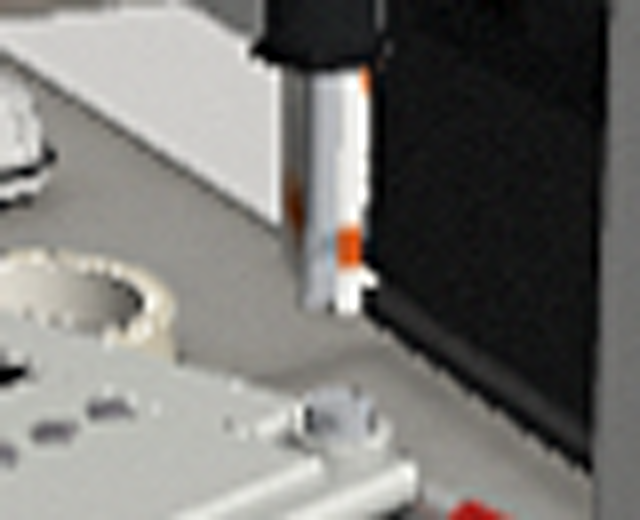

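The shaft is hard to separate from a white and orange box behind it, at (350,200). I'll use the depth map to isolate the blade instead.

```bash
python3 - <<'E'
from h import *
for f,p in(("s1.npz",[457.6,-351.1,207.2]),("s2.npz",[591.3,-131.8,190.7])):
    d=load(f); W=cloud(d); zt=(d["R"]@np.array(p)+d["t"])[2]; print(f,"px/mm",d["fx"]/zt)
    for h in (-30,-40,-50,-60,-65,-70,-74,-78,-82,-85,-87):
        u,v=proj(d,np.array(p)+[0,0,h]); v=int(round(v)); u=int(round(u))
        r=d["range_z"][v,u-12:u+13]; z=(d["R"]@(np.array(p)+[0,0,h])+d["t"])[2]
        k=np.where(abs(r-z)<18)[0]; print(h,len(k),k.min()-12 if len(k) else '',k.max()-12 if len(k) else '')
E
```

```text
s1.npz px/mm 0.7705142834609184
-30 23 -11 11
-40 6 -3 2
-50 6 -3 2
-60 6 -3 2
-65 6 -3 2
-70 6 -3 2
-74 5 -3 1
-78 5 -3 1
-82 5 -3 1
-85 5 -3 1
-87 5 -3 1
s2.npz px/mm 0.5695928724125038
-30 18 -10 7
-40 4 -3 0
-50 4 -3 0
-60 4 -3 0
-65 4 -3 0
-70 4 -3 0
-74 4 -3 0
-78 4 -3 0
-82 4 -3 0
-85 4 -3 0
-87 4 -3 0
```

The widths favour +60° but don't settle it. I'll turn 41° counter-clockwise, where the +60° case would show the blade edge-on.

servo_tool --deltas '[{"ax": 0, "ay": 0, "az": -0.12, "tx": 0, "ty": 0, "tz": 0, "gripper": 0.01}, {"ax": 0, "ay": 0, "az": -0.12, "tx": 0, "ty": 0, "tz": 0, "gripper": 0.01}, {"ax": 0, "ay": 0, "az": -0.12, "tx": 0, "ty": 0, "tz": 0, "gripper": 0.01}, {"ax": 0, "ay": 0, "az": -0.12, "tx": 0, "ty": 0, "tz": 0, "gripper": 0.01}, {"ax": 0, "ay": 0, "az": -0.12, "tx": 0, "ty": 0, "tz": 0, "gripper": 0.01}, {"ax": 0, "ay": 0, "az": -0.12, "tx": 0, "ty": 0, "tz": 0, "gripper": 0.01}, {"ax": 0, "ay": 0, "az": 0, "tx": 0, "ty": 0, "tz": 0, "gripper": 0.01}, {"ax": 0, "ay": 0, "az": 0, "tx": 0, "ty": 0, "tz": 0, "gripper": 0.01}]'

```text
time: 7.67
eef_pos: [592.2, -131.9, 191.9]
orientation: [[-0.009, 1.0, 0.0], [1.0, 0.009, -0.0], [-0.0, 0.0, -1.0]]
wrist_force: [-0.5, 0.9, -1.0]
gripper_width: 22.9
grasp_force: 88.0
```

```bash
python3 - <<'E'
from h import *
from workcell import sensors,get_image
o=sensors.get_obs(); p=o["eef_pos"]; print(p,o["wrist_force"],o["orientation"][:,1])
d=get_image("scene"); np.savez("s3.npz",**d)
for h in (-40,-50,-60,-68,-74,-78,-82,-85,-87):
    u,v=proj(d,p+[0,0,h]); v=int(round(v)); u=int(round(u))
    r=d["range_z"][v,u-12:u+13]; z=(d["R"]@(p+[0,0,h])+d["t"])[2]
    k=np.where(abs(r-z)<18)[0]; print(h,len(k),k-12)
E
```

```text
[ 592.24049422 -131.93887755  191.92888006] [-0.54540673  0.90772508 -1.03999132] [9.99960464e-01 8.89178908e-03 7.48769207e-05]
-40 4 [-2 -1  0  1]
-50 4 [-2 -1  0  1]
-60 4 [-2 -1  0  1]
-68 4 [-2 -1  0  1]
-74 3 [-2 -1  0]
-78 2 [-1  0]
-82 1 [-1]
-85 1 [-1]
-87 1 [-1]
```

Edge-on is confirmed: only 1 px at the tip. So the blade lies at the closing line + 60°. I'll turn back and move over the screw.

servo_tool --deltas '[{"ax": 0, "ay": 0, "az": 0.12, "tx": 0, "ty": 0, "tz": 0, "gripper": 0.01}, {"ax": 0, "ay": 0, "az": 0.12, "tx": 0, "ty": 0, "tz": 0, "gripper": 0.01}, {"ax": 0, "ay": 0, "az": 0.12, "tx": 0, "ty": 0, "tz": 0, "gripper": 0.01}, {"ax": 0, "ay": 0, "az": 0.12, "tx": 0, "ty": 0, "tz": 0, "gripper": 0.01}, {"ax": 0, "ay": 0, "az": 0.12, "tx": 0, "ty": 0, "tz": 0, "gripper": 0.01}, {"ax": 0, "ay": 0, "az": 0.1157, "tx": 0, "ty": 0, "tz": 0, "gripper": 0.01}, {"ax": 0, "ay": 0, "az": 0, "tx": 0.0079, "ty": 0.0011, "tz": 0.01, "gripper": 0.01}, {"ax": 0, "ay": 0, "az": 0, "tx": 0, "ty": 0, "tz": 0.01, "gripper": 0.01}]'

```text
time: 8.38
eef_pos: [599.6, -125.3, 171.4]
orientation: [[0.645, 0.764, 0.002], [0.764, -0.645, -0.0], [0.001, 0.001, -1.0]]
wrist_force: [0.1, -0.7, -1.6]
gripper_width: 23.1
grasp_force: 88.1
```

servo_tool --deltas '[{"ax": 0, "ay": 0, "az": 0, "tx": 0, "ty": 0, "tz": 0, "gripper": 0.01}, {"ax": 0, "ay": 0, "az": 0, "tx": 0, "ty": 0, "tz": 0, "gripper": 0.01}, {"ax": 0, "ay": 0, "az": 0, "tx": 0, "ty": 0, "tz": 0, "gripper": 0.01}, {"ax": 0, "ay": 0, "az": 0, "tx": 0, "ty": 0, "tz": 0, "gripper": 0.01}]'

```text
time: 8.72
eef_pos: [598.6, -125.8, 171.9]
orientation: [[0.645, 0.764, 0.0], [0.764, -0.645, -0.0], [0.0, 0.0, -1.0]]
wrist_force: [0.2, -0.5, 0.1]
gripper_width: 22.5
grasp_force: 88.1
```

servo_tool --deltas '[{"ax": 0, "ay": 0, "az": 0.005, "tx": -0.0009, "ty": 0.0002, "tz": 0.004, "gripper": 0.01}, {"ax": 0, "ay": 0, "az": 0, "tx": 0, "ty": 0, "tz": 0.0025, "gripper": 0.01}, {"ax": 0, "ay": 0, "az": 0, "tx": 0, "ty": 0, "tz": 0, "gripper": 0.01}, {"ax": 0, "ay": 0, "az": 0, "tx": 0, "ty": 0, "tz": 0, "gripper": 0.01}]'

```text
time: 9.05
eef_pos: [597.9, -126.5, 165.1]
orientation: [[0.649, 0.761, -0.0], [0.761, -0.649, 0.0], [-0.0, -0.0, -1.0]]
wrist_force: [0.1, -0.7, -0.5]
gripper_width: 23.0
grasp_force: 88.1
```

servo_tool --deltas '[{"ax": 0, "ay": 0, "az": 0, "tx": 0, "ty": 0, "tz": 0.001, "gripper": 0.01}, {"ax": 0, "ay": 0, "az": 0, "tx": 0, "ty": 0, "tz": 0.0008, "gripper": 0.01}, {"ax": 0, "ay": 0, "az": 0, "tx": 0, "ty": 0, "tz": 0, "gripper": 0.01}]'

```text
time: 9.3
eef_pos: [598.1, -126.5, 163.4]
orientation: [[0.649, 0.761, -0.0], [0.761, -0.649, 0.0], [-0.0, -0.0, -1.0]]
wrist_force: [0.2, 0.2, -1.2]
gripper_width: 23.2
grasp_force: 88.1
```

servo_tool --deltas '[{"ax": 0, "ay": 0, "az": 0, "tx": 0, "ty": 0, "tz": 0.0007, "gripper": 0.01}, {"ax": 0, "ay": 0, "az": 0, "tx": 0, "ty": 0, "tz": 0, "gripper": 0.01}]'

```text
time: 9.47
eef_pos: [598.1, -126.5, 162.7]
orientation: [[0.649, 0.761, -0.0], [0.761, -0.649, 0.0], [-0.0, -0.0, -1.0]]
wrist_force: [-0.4, 0.4, -0.8]
gripper_width: 23.3
grasp_force: 88.1
```

servo_tool --deltas '[{"ax": 0, "ay": 0, "az": 0, "tx": 0, "ty": 0, "tz": 0.0007, "gripper": 0.01}, {"ax": 0, "ay": 0, "az": 0, "tx": 0, "ty": 0, "tz": 0, "gripper": 0.01}]'

```text
time: 9.63
eef_pos: [598.1, -126.5, 162.0]
orientation: [[0.649, 0.761, -0.0], [0.761, -0.649, 0.0], [-0.0, -0.0, -1.0]]
wrist_force: [-0.3, -0.7, -1.4]
gripper_width: 22.7
grasp_force: 88.1
```

servo_tool --deltas '[{"ax": 0, "ay": 0, "az": 0, "tx": 0, "ty": 0, "tz": 0.0007, "gripper": 0.01}, {"ax": 0, "ay": 0, "az": 0, "tx": 0, "ty": 0, "tz": 0, "gripper": 0.01}]'

```text
time: 9.8
eef_pos: [598.0, -126.5, 161.2]
orientation: [[0.649, 0.761, -0.0], [0.761, -0.649, 0.0], [-0.0, -0.0, -1.0]]
wrist_force: [0.4, -0.5, -1.4]
gripper_width: 22.9
grasp_force: 88.1
```

servo_tool --deltas '[{"ax": 0, "ay": 0, "az": 0, "tx": 0, "ty": 0, "tz": 0.0007, "gripper": 0.01}, {"ax": 0, "ay": 0, "az": 0, "tx": 0, "ty": 0, "tz": 0, "gripper": 0.01}]'

```text
time: 9.97
eef_pos: [598.2, -126.5, 160.7]
orientation: [[0.649, 0.761, 0.0], [0.761, -0.649, -0.0], [0.0, 0.0, -1.0]]
wrist_force: [0.1, -0.3, -0.0]
gripper_width: 23.2
grasp_force: 88.3
```

servo_tool --deltas '[{"ax": 0, "ay": 0, "az": 0, "tx": 0, "ty": 0, "tz": 0.0005, "gripper": 0.01}, {"ax": 0, "ay": 0, "az": 0, "tx": 0, "ty": 0, "tz": 0, "gripper": 0.01}]'

```text
time: 10.13
eef_pos: [598.2, -126.6, 160.4]
orientation: [[0.649, 0.761, 0.0], [0.761, -0.649, -0.0], [0.0, 0.0, -1.0]]
wrist_force: [-0.9, 0.2, 4.4]
gripper_width: 22.8
grasp_force: 88.8
```

servo_tool --deltas '[{"ax": 0, "ay": 0, "az": 0, "tx": 0, "ty": 0, "tz": 0.0005, "gripper": 0.01}, {"ax": 0, "ay": 0, "az": 0, "tx": 0, "ty": 0, "tz": 0, "gripper": 0.01}]'

```text
time: 10.3
eef_pos: [598.2, -126.6, 159.9]
orientation: [[0.649, 0.76, 0.0], [0.76, -0.649, -0.0], [0.0, 0.0, -1.0]]
wrist_force: [0.3, 0.3, 5.0]
gripper_width: 22.7
grasp_force: 88.8
```

The blade is in the slot: contact came at the slot-floor height with about 6 N. Now I'll press down towards the stop.

servo_tool --deltas '[{"ax": 0, "ay": 0, "az": 0, "tx": 0, "ty": 0, "tz": 0.0008, "gripper": 0.01}, {"ax": 0, "ay": 0, "az": 0, "tx": 0, "ty": 0, "tz": 0.0008, "gripper": 0.01}, {"ax": 0, "ay": 0, "az": 0, "tx": 0, "ty": 0, "tz": 0.0008, "gripper": 0.01}, {"ax": 0, "ay": 0, "az": 0, "tx": 0, "ty": 0, "tz": 0.0008, "gripper": 0.01}, {"ax": 0, "ay": 0, "az": 0, "tx": 0, "ty": 0, "tz": 0.0008, "gripper": 0.01}, {"ax": 0, "ay": 0, "az": 0, "tx": 0, "ty": 0, "tz": 0, "gripper": 0.01}]'

```text
time: 10.8
eef_pos: [598.2, -126.5, 156.0]
orientation: [[0.649, 0.761, 0.0], [0.761, -0.649, -0.0], [0.0, 0.0, -1.0]]
wrist_force: [-0.3, 0.6, 7.0]
gripper_width: 22.9
grasp_force: 89.0
```

servo_tool --deltas '[{"ax": 0, "ay": 0, "az": 0, "tx": 0, "ty": 0, "tz": 0.0004, "gripper": 0.01}, {"ax": 0, "ay": 0, "az": 0, "tx": 0, "ty": 0, "tz": 0, "gripper": 0.01}]'

```text
time: 10.97
eef_pos: [598.2, -126.6, 155.6]
orientation: [[0.649, 0.76, 0.001], [0.76, -0.649, -0.0], [0.0, 0.0, -1.0]]
wrist_force: [-0.7, -0.2, 6.9]
gripper_width: 23.0
grasp_force: 89.1
```

servo_tool --deltas '[{"ax": 0, "ay": 0, "az": 0, "tx": 0, "ty": 0, "tz": 0.0003, "gripper": 0.01}, {"ax": 0, "ay": 0, "az": 0, "tx": 0, "ty": 0, "tz": 0, "gripper": 0.01}]'

```text
time: 11.13
eef_pos: [598.3, -126.5, 155.4]
orientation: [[0.649, 0.761, 0.001], [0.761, -0.649, -0.0], [0.0, 0.0, -1.0]]
wrist_force: [-1.3, 0.1, 7.1]
gripper_width: 22.9
grasp_force: 89.1
```

servo_tool --deltas '[{"ax": 0, "ay": 0, "az": 0, "tx": 0, "ty": 0, "tz": 0.0003, "gripper": 0.01}, {"ax": 0, "ay": 0, "az": 0, "tx": 0, "ty": 0, "tz": 0.0003, "gripper": 0.01}, {"ax": 0, "ay": 0, "az": 0, "tx": 0, "ty": 0, "tz": 0, "gripper": 0.01}]'

```text
time: 11.38
eef_pos: [598.3, -126.5, 154.8]
orientation: [[0.649, 0.761, 0.001], [0.761, -0.649, -0.0], [0.0, 0.001, -1.0]]
wrist_force: [-1.2, 1.1, 7.8]
gripper_width: 23.1
grasp_force: 89.1
```

servo_tool --deltas '[{"ax": 0, "ay": 0, "az": 0, "tx": 0, "ty": 0, "tz": 0.0003, "gripper": 0.01}, {"ax": 0, "ay": 0, "az": 0, "tx": 0, "ty": 0, "tz": 0, "gripper": 0.01}]'

```text
time: 11.55
eef_pos: [598.2, -126.5, 154.5]
orientation: [[0.649, 0.761, 0.001], [0.761, -0.649, -0.0], [0.0, 0.0, -1.0]]
wrist_force: [-1.3, 2.1, 7.0]
gripper_width: 22.9
grasp_force: 89.1
```

servo_tool --deltas '[{"ax": 0, "ay": 0, "az": 0, "tx": 0, "ty": 0, "tz": 0.0003, "gripper": 0.01}, {"ax": 0, "ay": 0, "az": 0, "tx": 0, "ty": 0, "tz": 0, "gripper": 0.01}]'

```text
time: 11.72
eef_pos: [598.2, -126.5, 154.2]
orientation: [[0.649, 0.761, 0.001], [0.761, -0.649, -0.0], [0.0, 0.001, -1.0]]
wrist_force: [-1.9, 1.0, 7.3]
gripper_width: 23.1
grasp_force: 89.1
```

servo_tool --deltas '[{"ax": 0, "ay": 0, "az": 0, "tx": 0, "ty": 0, "tz": 0.0003, "gripper": 0.01}, {"ax": 0, "ay": 0, "az": 0, "tx": 0, "ty": 0, "tz": 0.0002, "gripper": 0.01}, {"ax": 0, "ay": 0, "az": 0, "tx": 0, "ty": 0, "tz": 0, "gripper": 0.01}]'

```text
time: 11.97
eef_pos: [598.3, -126.5, 153.7]
orientation: [[0.649, 0.761, 0.001], [0.761, -0.649, -0.0], [0.0, 0.001, -1.0]]
wrist_force: [-1.8, 0.7, 7.1]
gripper_width: 22.8
grasp_force: 89.2
```

servo_tool --deltas '[{"ax": 0, "ay": 0, "az": 0, "tx": 0, "ty": 0, "tz": 0.0003, "gripper": 0.01}, {"ax": 0, "ay": 0, "az": 0, "tx": 0, "ty": 0, "tz": 0, "gripper": 0.01}]'

```text
time: 12.13
eef_pos: [598.3, -126.6, 153.5]
orientation: [[0.649, 0.761, 0.001], [0.761, -0.649, -0.0], [0.0, 0.001, -1.0]]
wrist_force: [-1.8, 1.5, 8.3]
gripper_width: 23.3
grasp_force: 89.2
```

servo_tool --deltas '[{"ax": 0, "ay": 0, "az": 0, "tx": 0, "ty": 0, "tz": 0.0003, "gripper": 0.01}, {"ax": 0, "ay": 0, "az": 0, "tx": 0, "ty": 0, "tz": 0, "gripper": 0.01}]'

```text
time: 12.3
eef_pos: [598.2, -126.6, 153.1]
orientation: [[0.649, 0.761, 0.001], [0.761, -0.649, -0.0], [0.0, 0.001, -1.0]]
wrist_force: [-2.0, 0.3, 8.8]
gripper_width: 23.0
grasp_force: 89.2
```

servo_tool --deltas '[{"ax": 0, "ay": 0, "az": 0, "tx": 0, "ty": 0, "tz": 0.0003, "gripper": 0.01}, {"ax": 0, "ay": 0, "az": 0, "tx": 0, "ty": 0, "tz": 0, "gripper": 0.01}]'

```text
time: 12.47
eef_pos: [598.3, -126.6, 152.8]
orientation: [[0.649, 0.761, 0.001], [0.761, -0.649, -0.0], [0.0, 0.001, -1.0]]
wrist_force: [-0.7, 1.6, 8.3]
gripper_width: 23.0
grasp_force: 89.2
```

servo_tool --deltas '[{"ax": 0, "ay": 0, "az": 0, "tx": 0, "ty": 0, "tz": 0.0003, "gripper": 0.01}, {"ax": 0, "ay": 0, "az": 0, "tx": 0, "ty": 0, "tz": 0, "gripper": 0.01}]'

```text
time: 12.63
eef_pos: [598.3, -126.6, 152.6]
orientation: [[0.649, 0.761, 0.001], [0.761, -0.649, -0.0], [0.0, 0.001, -1.0]]
wrist_force: [-2.0, 0.9, 8.3]
gripper_width: 22.5
grasp_force: 89.2
```

servo_tool --deltas '[{"ax": 0, "ay": 0, "az": 0, "tx": 0, "ty": 0, "tz": 0.0003, "gripper": 0.01}, {"ax": 0, "ay": 0, "az": 0, "tx": 0, "ty": 0, "tz": 0, "gripper": 0.01}]'

```text
time: 12.8
eef_pos: [598.3, -126.6, 152.3]
orientation: [[0.649, 0.761, 0.001], [0.761, -0.649, -0.0], [0.0, 0.001, -1.0]]
wrist_force: [-2.5, 0.7, 8.2]
gripper_width: 23.2
grasp_force: 89.3
```

servo_tool --deltas '[{"ax": 0, "ay": 0, "az": 0, "tx": 0, "ty": 0, "tz": 0.0003, "gripper": 0.01}, {"ax": 0, "ay": 0, "az": 0, "tx": 0, "ty": 0, "tz": 0, "gripper": 0.01}]'

```text
time: 12.97
eef_pos: [598.3, -126.6, 152.0]
orientation: [[0.649, 0.761, 0.001], [0.761, -0.649, -0.0], [0.0, 0.001, -1.0]]
wrist_force: [-1.1, 0.3, 8.6]
gripper_width: 23.2
grasp_force: 89.3
```

servo_tool --deltas '[{"ax": 0, "ay": 0, "az": 0, "tx": 0, "ty": 0, "tz": 0.0003, "gripper": 0.01}, {"ax": 0, "ay": 0, "az": 0, "tx": 0, "ty": 0, "tz": 0, "gripper": 0.01}]'

```text
time: 13.13
eef_pos: [598.3, -126.6, 151.8]
orientation: [[0.649, 0.76, 0.001], [0.76, -0.649, -0.0], [0.0, 0.001, -1.0]]
wrist_force: [-2.1, 0.4, 10.8]
gripper_width: 22.7
grasp_force: 89.4
```

servo_tool --deltas '[{"ax": 0, "ay": 0, "az": 0, "tx": 0, "ty": 0, "tz": 0.0003, "gripper": 0.01}, {"ax": 0, "ay": 0, "az": 0, "tx": 0, "ty": 0, "tz": 0, "gripper": 0.01}]'

```text
time: 13.3
eef_pos: [598.3, -126.6, 151.6]
orientation: [[0.649, 0.76, 0.001], [0.76, -0.649, -0.0], [0.0, 0.001, -1.0]]
wrist_force: [-1.6, 0.6, 12.6]
gripper_width: 22.9
grasp_force: 89.8
```

Force has risen from 8.6 to 12.6 N, so the stop is reached at about 8.7 mm. Now I'll turn clockwise.

servo_tool --deltas '[{"ax": 0, "ay": 0, "az": 0.05, "tx": 0, "ty": 0, "tz": 0, "gripper": 0.01}, {"ax": 0, "ay": 0, "az": 0.05, "tx": 0, "ty": 0, "tz": 0, "gripper": 0.01}, {"ax": 0, "ay": 0, "az": 0.05, "tx": 0, "ty": 0, "tz": 0, "gripper": 0.01}, {"ax": 0, "ay": 0, "az": 0.05, "tx": 0, "ty": 0, "tz": 0, "gripper": 0.01}, {"ax": 0, "ay": 0, "az": 0.05, "tx": 0, "ty": 0, "tz": 0, "gripper": 0.01}, {"ax": 0, "ay": 0, "az": 0.05, "tx": 0, "ty": 0, "tz": 0, "gripper": 0.01}]'

```text
time: 13.8
eef_pos: [598.7, -127.0, 151.7]
orientation: [[0.846, 0.533, 0.002], [0.533, -0.846, -0.001], [0.001, 0.002, -1.0]]
wrist_force: [-0.8, -2.2, 10.6]
gripper_width: 22.7
grasp_force: 89.5
```

```bash
python3 -c "
from workcell import sensors
o=sensors.get_obs();print(o['ft_torque'],o['wrist_force'])"
```

```text
[-0.38602982  0.18834962  0.0770466 ] [-0.81293185 -2.2319633  10.639062  ]
```

servo_tool --deltas '[{"ax": 0, "ay": 0, "az": 0.06, "tx": 0, "ty": 0, "tz": 0, "gripper": 0.01}, {"ax": 0, "ay": 0, "az": 0.06, "tx": 0, "ty": 0, "tz": 0, "gripper": 0.01}, {"ax": 0, "ay": 0, "az": 0.06, "tx": 0, "ty": 0, "tz": 0, "gripper": 0.01}, {"ax": 0, "ay": 0, "az": 0.06, "tx": 0, "ty": 0, "tz": 0, "gripper": 0.01}, {"ax": 0, "ay": 0, "az": 0.06, "tx": 0, "ty": 0, "tz": 0, "gripper": 0.01}]'

```text
time: 14.22
eef_pos: [598.7, -127.0, 151.7]
orientation: [[0.966, 0.258, 0.002], [0.258, -0.966, -0.001], [0.001, 0.001, -1.0]]
wrist_force: [-1.8, -2.0, 11.0]
gripper_width: 22.5
grasp_force: 89.6
```

```bash
python3 -c "
from workcell import sensors
o=sensors.get_obs();print(o['ft_torque'],o['wrist_force'])"
```

```text
[-0.45116325  0.28794661  0.00164046] [-1.7559713  -2.04789723 10.96417281]
```

servo_tool --deltas '[{"ax": 0, "ay": 0, "az": 0.07, "tx": 0, "ty": 0, "tz": 0, "gripper": 0.01}, {"ax": 0, "ay": 0, "az": 0.07, "tx": 0, "ty": 0, "tz": 0, "gripper": 0.01}, {"ax": 0, "ay": 0, "az": 0.07, "tx": 0, "ty": 0, "tz": 0, "gripper": 0.01}, {"ax": 0, "ay": 0, "az": 0.07, "tx": 0, "ty": 0, "tz": 0, "gripper": 0.01}, {"ax": 0, "ay": 0, "az": 0.07, "tx": 0, "ty": 0, "tz": 0, "gripper": 0.01}, {"ax": 0, "ay": 0, "az": 0.07, "tx": 0, "ty": 0, "tz": 0, "gripper": 0.01}, {"ax": 0, "ay": 0, "az": 0.07, "tx": 0, "ty": 0, "tz": 0, "gripper": 0.01}]'

```text
time: 14.8
eef_pos: [598.6, -127.1, 151.7]
orientation: [[0.974, -0.227, 0.002], [-0.227, -0.974, -0.001], [0.002, 0.001, -1.0]]
wrist_force: [-1.5, -2.7, 12.2]
gripper_width: 22.8
grasp_force: 89.6
```

servo_tool --deltas '[{"ax": 0, "ay": 0, "az": 0.07, "tx": 0, "ty": 0, "tz": 0, "gripper": 0.01}, {"ax": 0, "ay": 0, "az": 0.07, "tx": 0, "ty": 0, "tz": 0, "gripper": 0.01}, {"ax": 0, "ay": 0, "az": 0.07, "tx": 0, "ty": 0, "tz": 0, "gripper": 0.01}, {"ax": 0, "ay": 0, "az": 0.07, "tx": 0, "ty": 0, "tz": 0, "gripper": 0.01}, {"ax": 0, "ay": 0, "az": 0.07, "tx": 0, "ty": 0, "tz": 0, "gripper": 0.01}, {"ax": 0, "ay": 0, "az": 0.05, "tx": 0, "ty": 0, "tz": 0, "gripper": 0.01}]'

```text
time: 15.3
eef_pos: [598.6, -127.1, 151.7]
orientation: [[0.808, -0.589, 0.001], [-0.589, -0.808, -0.001], [0.002, 0.0, -1.0]]
wrist_force: [-0.7, -2.3, 9.9]
gripper_width: 23.1
grasp_force: 89.6
```

```bash
python3 -c "
from workcell import sensors
o=sensors.get_obs();print(o['ft_torque'],o['wrist_force'])"
```

```text
[-0.62888903  0.52137348  0.05560988] [-0.67497075 -2.25221825  9.94134871]
```

servo_tool --deltas '[{"ax": 0, "ay": 0, "az": 0.03, "tx": 0, "ty": 0, "tz": 0, "gripper": 0.01}, {"ax": 0, "ay": 0, "az": 0.03, "tx": 0, "ty": 0, "tz": 0, "gripper": 0.01}, {"ax": 0, "ay": 0, "az": 0, "tx": 0, "ty": 0, "tz": 0, "gripper": 0.01}]'

```text
time: 15.55
eef_pos: [598.5, -127.1, 151.7]
orientation: [[0.773, -0.635, 0.001], [-0.635, -0.773, -0.001], [0.002, -0.0, -1.0]]
wrist_force: [-2.1, -2.4, 11.0]
gripper_width: 22.8
grasp_force: 89.6
```

```bash
cat >t.sh <<'E'
python3 -c "
from workcell import sensors
import numpy as np
o=sensors.get_obs();R=o['orientation'];print(o['ft_torque'],o['wrist_force'],'turn',np.radians(49.5)-np.arctan2(R[1,0],R[0,0]))"
E
sh t.sh
```

```text
[-0.54906106  0.56974477  0.02114562] [-2.0988368  -2.44204665 10.9502082 ] turn 1.5518322238748783
```

servo_tool --deltas '[{"ax": 0, "ay": 0, "az": 0.03, "tx": 0, "ty": 0, "tz": 0, "gripper": 0.01}, {"ax": 0, "ay": 0, "az": 0.03, "tx": 0, "ty": 0, "tz": 0, "gripper": 0.01}, {"ax": 0, "ay": 0, "az": 0, "tx": 0, "ty": 0, "tz": 0, "gripper": 0.01}]'

```text
time: 15.8
eef_pos: [598.5, -127.1, 151.7]
orientation: [[0.733, -0.68, 0.001], [-0.68, -0.733, -0.001], [0.002, -0.0, -1.0]]
wrist_force: [-2.5, -2.1, 11.0]
gripper_width: 23.0
grasp_force: 89.6
```

```bash
sh t.sh
```

```text
[-0.57484762  0.57265568  0.06557037] [-2.4829377  -2.05456259 10.95577304] turn 1.6118325526432402
```

servo_tool --deltas '[{"ax": 0, "ay": 0, "az": 0.03, "tx": 0, "ty": 0, "tz": 0, "gripper": 0.01}, {"ax": 0, "ay": 0, "az": 0.03, "tx": 0, "ty": 0, "tz": 0, "gripper": 0.01}, {"ax": 0, "ay": 0, "az": 0, "tx": 0, "ty": 0, "tz": 0, "gripper": 0.01}]'

```text
time: 16.05
eef_pos: [598.5, -127.1, 151.7]
orientation: [[0.691, -0.723, 0.001], [-0.723, -0.691, -0.001], [0.002, -0.0, -1.0]]
wrist_force: [-2.0, -1.5, 10.5]
gripper_width: 22.6
grasp_force: 89.6
```

```bash
sh t.sh
```

```text
[-0.5649984   0.55987249  0.04689263] [-2.04996881 -1.45881587 10.4531223 ] turn 1.671880803296813
```

servo_tool --deltas '[{"ax": 0, "ay": 0, "az": 0.02, "tx": 0, "ty": 0, "tz": 0, "gripper": 0.01}, {"ax": 0, "ay": 0, "az": 0.02, "tx": 0, "ty": 0, "tz": 0, "gripper": 0.01}, {"ax": 0, "ay": 0, "az": 0, "tx": 0, "ty": 0, "tz": 0, "gripper": 0.01}]'

```text
time: 16.3
eef_pos: [598.5, -127.1, 151.7]
orientation: [[0.662, -0.749, 0.001], [-0.749, -0.662, -0.001], [0.002, -0.0, -1.0]]
wrist_force: [-2.0, -1.7, 11.6]
gripper_width: 22.9
grasp_force: 89.6
```

```bash
sh t.sh
```

```text
[-0.50509526  0.55482063  0.06294588] [-2.02238859 -1.65421308 11.55768311] turn 1.7111758590645998
```

servo_tool --deltas '[{"ax": 0, "ay": 0, "az": 0.02, "tx": 0, "ty": 0, "tz": 0, "gripper": 0.01}, {"ax": 0, "ay": 0, "az": 0.02, "tx": 0, "ty": 0, "tz": 0, "gripper": 0.01}, {"ax": 0, "ay": 0, "az": 0, "tx": 0, "ty": 0, "tz": 0, "gripper": 0.01}]'

```text
time: 16.55
eef_pos: [598.5, -127.0, 151.7]
orientation: [[0.632, -0.775, 0.001], [-0.775, -0.632, -0.001], [0.002, -0.0, -1.0]]
wrist_force: [-2.4, -2.4, 11.0]
gripper_width: 22.9
grasp_force: 89.6
```

```bash
sh t.sh
```

```text
[-0.57274757  0.6028227   0.04047255] [-2.42374808 -2.41221931 11.01487373] turn 1.7511525487094306
```

servo_tool --deltas '[{"ax": 0, "ay": 0, "az": 0.02, "tx": 0, "ty": 0, "tz": 0, "gripper": 0.01}, {"ax": 0, "ay": 0, "az": 0.01, "tx": 0, "ty": 0, "tz": 0, "gripper": 0.01}, {"ax": 0, "ay": 0, "az": 0, "tx": 0, "ty": 0, "tz": 0, "gripper": 0.01}]'

```text
time: 16.8
eef_pos: [598.5, -127.0, 151.7]
orientation: [[0.609, -0.794, 0.001], [-0.794, -0.609, -0.001], [0.002, -0.0, -1.0]]
wrist_force: [-2.0, -2.0, 11.6]
gripper_width: 22.5
grasp_force: 89.6
```

```bash
sh t.sh
```

```text
[-0.5155174   0.57782026 -0.00565644] [-1.96897269 -2.01005005 11.570551  ] turn 1.780503665904985
```

servo_tool --deltas '[{"ax": 0, "ay": 0, "az": 0.02, "tx": 0, "ty": 0, "tz": 0, "gripper": 0.01}, {"ax": 0, "ay": 0, "az": 0.02, "tx": 0, "ty": 0, "tz": 0, "gripper": 0.01}, {"ax": 0, "ay": 0, "az": 0, "tx": 0, "ty": 0, "tz": 0, "gripper": 0.01}]'

```text
time: 17.05
eef_pos: [598.5, -127.0, 151.7]
orientation: [[0.576, -0.818, 0.001], [-0.818, -0.576, -0.001], [0.002, -0.0, -1.0]]
wrist_force: [-2.7, -1.4, 11.2]
gripper_width: 22.7
grasp_force: 89.6
```

```bash
sh t.sh
```

```text
[-0.49066275  0.57302548  0.06094878] [-2.71100867 -1.44510947 11.21269017] turn 1.8211484631181971
```

servo_tool --deltas '[{"ax": 0, "ay": 0, "az": 0.02, "tx": 0, "ty": 0, "tz": 0, "gripper": 0.01}, {"ax": 0, "ay": 0, "az": 0.02, "tx": 0, "ty": 0, "tz": 0, "gripper": 0.01}, {"ax": 0, "ay": 0, "az": 0, "tx": 0, "ty": 0, "tz": 0, "gripper": 0.01}]'

```text
time: 17.3
eef_pos: [598.4, -127.0, 151.7]
orientation: [[0.543, -0.84, 0.001], [-0.84, -0.543, -0.001], [0.001, -0.0, -1.0]]
wrist_force: [-1.5, -0.7, 11.8]
gripper_width: 23.2
grasp_force: 89.6
```

```bash
sh t.sh; python3 - <<'E'
from h import *
from workcell import sensors,get_image
o=sensors.get_obs(); p=o["eef_pos"]
d=get_image("scene"); np.savez("s4.npz",**d)
u,v=proj(d,p-[0,0,60]).astype(int)
cv2.imwrite("pics/s4.png",cv2.resize(d["frame"][v-35:v+35,u-45:u+45,::-1],None,fx=8,fy=8,interpolation=2))
E
```

```text
[-0.43673097  0.62231153  0.10111525] [-1.52872584 -0.71493396 11.8113178 ] turn 1.8611173990095269
```

View pics/s4.png

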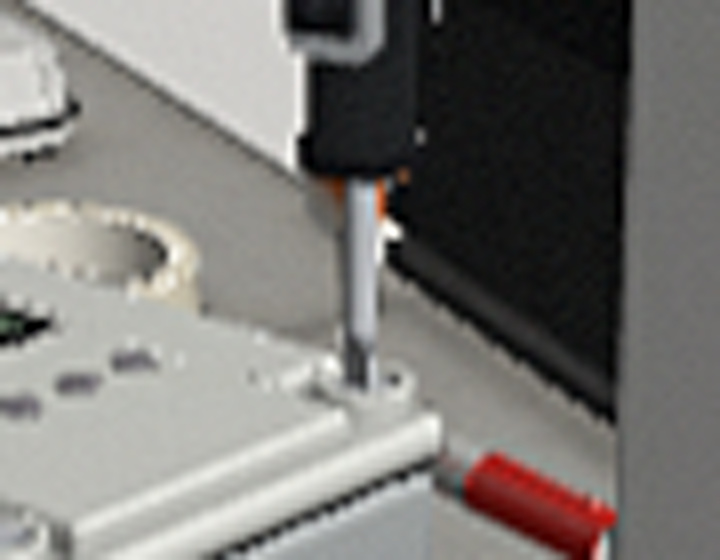

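The blade is still seated in the collar at (362,385) and the shaft is upright. No firm stop yet, so I'll turn a little further.

servo_tool --deltas '[{"ax": 0, "ay": 0, "az": 0.02, "tx": 0, "ty": 0, "tz": 0, "gripper": 0.01}, {"ax": 0, "ay": 0, "az": 0.02, "tx": 0, "ty": 0, "tz": 0, "gripper": 0.01}, {"ax": 0, "ay": 0, "az": 0, "tx": 0, "ty": 0, "tz": 0, "gripper": 0.01}]'

```text
time: 17.6
eef_pos: [598.4, -126.9, 151.7]
orientation: [[0.509, -0.861, 0.001], [-0.861, -0.509, -0.001], [0.001, -0.001, -1.0]]
wrist_force: [-1.4, -1.7, 11.3]
gripper_width: 23.1
grasp_force: 89.7
```

```bash
sh t.sh
```

```text
[-0.40441091  0.65493782  0.11693787] [-1.43608958 -1.70404916 11.26544737] turn 1.9011121600942458
```

servo_tool --deltas '[{"ax": 0, "ay": 0, "az": 0.02, "tx": 0, "ty": 0, "tz": 0, "gripper": 0.01}, {"ax": 0, "ay": 0, "az": 0.02, "tx": 0, "ty": 0, "tz": 0, "gripper": 0.01}, {"ax": 0, "ay": 0, "az": 0, "tx": 0, "ty": 0, "tz": 0, "gripper": 0.01}]'

```text
time: 17.85
eef_pos: [598.4, -127.0, 151.7]
orientation: [[0.474, -0.881, 0.001], [-0.881, -0.474, -0.001], [0.001, -0.001, -1.0]]
wrist_force: [-1.9, -1.5, 11.0]
gripper_width: 22.9
grasp_force: 89.7
```

```bash
sh t.sh
```

```text
[-0.41497572  0.70306158  0.10958193] [-1.87425017 -1.52830754 10.98682136] turn 1.9411002655462672
```

Torque is still low, so I'll test by easing off. A locked screw stops pushing back after about 1.9 mm of lift; an unlocked one keeps pushing for about 8.7 mm.

servo_tool --deltas '[{"ax": 0, "ay": 0, "az": 0, "tx": 0, "ty": 0, "tz": -0.001, "gripper": 0.01}, {"ax": 0, "ay": 0, "az": 0, "tx": 0, "ty": 0, "tz": 0, "gripper": 0.01}]'

```text
time: 18.02
eef_pos: [598.4, -126.9, 152.6]
orientation: [[0.475, -0.88, 0.001], [-0.88, -0.475, -0.001], [0.001, -0.0, -1.0]]
wrist_force: [-1.8, -1.0, 9.4]
gripper_width: 23.1
grasp_force: 89.3
```

servo_tool --deltas '[{"ax": 0, "ay": 0, "az": 0, "tx": 0, "ty": 0, "tz": -0.001, "gripper": 0.01}, {"ax": 0, "ay": 0, "az": 0, "tx": 0, "ty": 0, "tz": 0, "gripper": 0.01}]'

```text
time: 18.18
eef_pos: [598.4, -126.9, 153.6]
orientation: [[0.475, -0.88, 0.001], [-0.88, -0.475, -0.001], [0.001, -0.0, -1.0]]
wrist_force: [-3.0, -1.6, 8.3]
gripper_width: 22.9
grasp_force: 89.2
```

servo_tool --deltas '[{"ax": 0, "ay": 0, "az": 0, "tx": 0, "ty": 0, "tz": -0.0006, "gripper": 0.01}, {"ax": 0, "ay": 0, "az": 0, "tx": 0, "ty": 0, "tz": 0, "gripper": 0.01}]'

```text
time: 18.35
eef_pos: [598.3, -126.8, 153.9]
orientation: [[0.475, -0.88, 0.001], [-0.88, -0.475, -0.001], [0.001, -0.0, -1.0]]
wrist_force: [-0.6, -2.4, 6.0]
gripper_width: 23.1
grasp_force: 88.6
```

```bash
sh t.sh
```

```text
[-0.42976114  0.28781323  0.0919345 ] [-0.55400037 -2.38340783  6.03733792] turn 1.9397266937302486
```

servo_tool --deltas '[{"ax": 0, "ay": 0, "az": 0, "tx": 0, "ty": 0, "tz": -0.0004, "gripper": 0.01}, {"ax": 0, "ay": 0, "az": 0, "tx": 0, "ty": 0, "tz": 0, "gripper": 0.01}]'

```text
time: 18.52
eef_pos: [598.2, -126.7, 154.0]
orientation: [[0.475, -0.88, 0.0], [-0.88, -0.475, -0.0], [0.0, -0.0, -1.0]]
wrist_force: [-1.3, -2.1, 3.3]
gripper_width: 23.0
grasp_force: 88.4
```

servo_tool --deltas '[{"ax": 0, "ay": 0, "az": 0, "tx": 0, "ty": 0, "tz": -0.0004, "gripper": 0.01}, {"ax": 0, "ay": 0, "az": 0, "tx": 0, "ty": 0, "tz": 0, "gripper": 0.01}]'

```text
time: 18.68
eef_pos: [598.1, -126.6, 154.1]
orientation: [[0.475, -0.88, -0.0], [-0.88, -0.475, -0.0], [0.0, 0.0, -1.0]]
wrist_force: [-0.1, -2.5, 0.1]
gripper_width: 22.9
grasp_force: 88.2
```

```bash
sh t.sh
```

```text
[-0.65012326 -0.09980832  0.11696846] [-0.1095887  -2.52977357  0.06697553] turn 1.939849399695232
```

Contact ended after about 2 mm of rise, so the screw is locked. I'll ease the blade back within its play and lift out.

servo_tool --deltas '[{"ax": 0, "ay": 0, "az": -0.08, "tx": 0, "ty": 0, "tz": 0, "gripper": 0.01}, {"ax": 0, "ay": 0, "az": 0, "tx": 0, "ty": 0, "tz": -0.001, "gripper": 0.01}, {"ax": 0, "ay": 0, "az": 0, "tx": 0, "ty": 0, "tz": -0.003, "gripper": 0.01}, {"ax": 0, "ay": 0, "az": 0, "tx": 0, "ty": 0, "tz": -0.006, "gripper": 0.01}, {"ax": 0, "ay": 0, "az": 0, "tx": 0, "ty": 0, "tz": -0.015, "gripper": 0.01}, {"ax": 0, "ay": 0, "az": 0, "tx": 0, "ty": 0, "tz": -0.02, "gripper": 0.01}, {"ax": 0, "ay": 0, "az": 0, "tx": 0, "ty": 0, "tz": -0.015, "gripper": 0.01}, {"ax": 0, "ay": 0, "az": 0, "tx": 0, "ty": 0, "tz": 0, "gripper": 0.01}]'

```text
time: 19.35
eef_pos: [599.4, -126.8, 217.9]
orientation: [[0.542, -0.84, 0.005], [-0.84, -0.542, -0.001], [0.004, -0.003, -1.0]]
wrist_force: [0.3, -0.5, -0.5]
gripper_width: 22.6
grasp_force: 89.0
```

```bash
sh t.sh; python3 -c "
from workcell import sensors
o=sensors.get_obs();print(o['eef_pos'],o['orientation'],o['joint_pos'])
R=o['orientation'];print(R.T@([456.3-o['eef_pos'][0],-350-o['eef_pos'][1],0]))"
```

```text
[-0.02579742 -0.02940254 -0.01433093] [ 0.31447199 -0.47303663 -0.5274793 ] turn 1.8614457525681507
[ 599.42645532 -126.79585268  217.89882435] [[ 0.54239438 -0.8401116   0.00456438]
 [-0.84011658 -0.54240442 -0.0012564 ]
 [ 0.00353126 -0.00315315 -0.99998879]] [-1.75315377e+01  2.78780714e+01  8.01266995e+01  1.06734571e-02
  7.17241714e+01  1.29617806e+02]
[109.8865195  241.30911173  -0.37285007]
```

servo_tool --deltas '[{"ax": 0, "ay": 0, "az": 0, "tx": 0.009, "ty": 0.021, "tz": 0, "gripper": 0.01}, {"ax": 0, "ay": 0, "az": 0, "tx": 0.016, "ty": 0.035, "tz": 0, "gripper": 0.01}, {"ax": 0, "ay": 0, "az": 0, "tx": 0.016, "ty": 0.035, "tz": 0, "gripper": 0.01}, {"ax": 0, "ay": 0, "az": 0, "tx": 0.016, "ty": 0.035, "tz": 0, "gripper": 0.01}, {"ax": 0, "ay": 0, "az": 0, "tx": 0.016, "ty": 0.035, "tz": 0, "gripper": 0.01}, {"ax": 0, "ay": 0, "az": 0, "tx": 0.016, "ty": 0.035, "tz": 0, "gripper": 0.01}, {"ax": 0, "ay": 0, "az": 0, "tx": 0.012, "ty": 0.026, "tz": 0, "gripper": 0.01}, {"ax": 0, "ay": 0, "az": 0, "tx": 0.009, "ty": 0.019, "tz": 0, "gripper": 0.01}]'

```text
time: 20.02
eef_pos: [453.8, -351.8, 214.1]
orientation: [[0.541, -0.841, -0.0], [-0.841, -0.541, 0.0], [-0.0, 0.0, -1.0]]
wrist_force: [0.2, -0.5, -0.8]
gripper_width: 23.1
grasp_force: 89.0
```

servo_tool --deltas '[{"ax": 0, "ay": 0, "az": 0, "tx": 0, "ty": 0, "tz": 0, "gripper": 0.01}, {"ax": 0, "ay": 0, "az": 0, "tx": 0, "ty": 0, "tz": 0, "gripper": 0.01}, {"ax": 0, "ay": 0, "az": 0, "tx": 0, "ty": 0, "tz": 0, "gripper": 0.01}]'

```text
time: 20.27
eef_pos: [455.7, -349.4, 214.1]
orientation: [[0.543, -0.84, -0.0], [-0.84, -0.543, 0.001], [-0.001, -0.0, -1.0]]
wrist_force: [0.6, 0.9, -1.2]
gripper_width: 22.9
grasp_force: 89.0
```

```bash
python3 - <<'E'
from h import *
from workcell import sensors,get_image
np.set_printoptions(linewidth=200,precision=0,suppress=True)
Z=[]
for i in range(8): d=get_image("top"); Z.append(d["range_z"])
d["range_z"]=np.median(Z,0); np.savez("top2.npz",**d); print(cloud(d)[166:184,242:261,2])
o=sensors.get_obs();R=o['orientation'];p=o['eef_pos'];np.set_printoptions(precision=2);print(p,o["wrist_force"],R.T@([456.3-p[0],-350-p[1],0]))
E
```

```text
[[ 1. -1.  0.  1. 58. 70. 68. 69. 69. 70. 70. 61. 61. 60. 61. 60. -2.  0. -1.]
 [-0. 58. 59. 70. 70. 69. 70. 70. 69. 70. 70. 70. 69. 60. 59. 60. 58. -1. -1.]
 [60. 61. 70. 69. 69. 70. 67. 67. 65. 66. 69. 69. 70. 70. 60. 62. 58. -0. -1.]
 [61. 70. 71. 69. 67. 70. 69. 69. 69. 70. 69. 66. 69. 70. 68. 61. 59.  1.  0.]
 [67. 69. 70. 65. 69. 70. 69. 70. 71. 69. 69. 69. 65. 70. 70. 69. 61. 58. -1.]
 [69. 70. 69. 70. 70. 70. 70. 71. 69. 69. 70. 69. 66. 68. 70. 70. 59. 58.  0.]
 [70. 69. 64. 69. 71. 70. 70. 70. 69. 66. 67. 66. 67. 61. 69. 70. 61. 59.  0.]
 [70. 70. 69. 70. 69. 68. 67. 66. 66. 68. 67. 67. 70. 65. 69. 69. 63. 59. 57.]
 [69. 70. 68. 68. 67. 66. 67. 67. 67. 65. 71. 70. 70. 67. 70. 69. 66. 61. 58.]
 [70. 69. 60. 66. 67. 66. 67. 70. 68. 71. 70. 71. 70. 65. 70. 71. 65. 61. 61.]
 [70. 69. 66. 66. 69. 69. 70. 68. 70. 69. 70. 70. 68. 69. 71. 69. 61. 60. 59.]
 [70. 70. 68. 62. 69. 71. 68. 70. 69. 69. 70. 69. 67. 69. 71. 68. 60. 62. 59.]
 [61. 71. 71. 70. 65. 71. 71. 70. 69. 70. 71. 66. 70. 71. 70. 66. 62. 61. 60.]
 [60. 69. 69. 69. 70. 60. 66. 69. 68. 67. 68. 70. 70. 70. 66. 60. 60. 61. 60.]
 [61. 61. 67. 71. 70. 70. 70. 70. 70. 70. 69. 69. 69. 67. 61. 61. 61. 61. 60.]
 [61. 61. 61. 61. 69. 70. 69. 69. 70. 69. 70. 69. 65. 61. 60. 61. 60. 61. 61.]
 [60. 60. 60. 61. 60. 64. 66. 66. 67. 66. 63. 60. 60. 60. 62. 67. 68. 70. 61.]
 [65. 60. 59. 60. 62. 62. 62. 60. 61. 61. 61. 61. 67. 68. 69. 69. 69. 70. 69.]]
[ 455.88 -349.57  214.31] [ 0.61  0.41 -1.75] [ 0.58 -0.12  0.  ]
```

The screw is flush at z≈70 with its slot turned 90°, so it's locked. Now I'll lower the screwdriver into the rack.

servo_tool --deltas '[{"ax": 0, "ay": 0, "az": 0, "tx": 0.0005, "ty": 0, "tz": 0.015, "gripper": 0.01}, {"ax": 0, "ay": 0, "az": 0, "tx": 0, "ty": 0, "tz": 0.025, "gripper": 0.01}, {"ax": 0, "ay": 0, "az": 0, "tx": 0, "ty": 0, "tz": 0.015, "gripper": 0.01}, {"ax": 0, "ay": 0, "az": 0, "tx": 0, "ty": 0, "tz": 0.003, "gripper": 0.01}, {"ax": 0, "ay": 0, "az": 0, "tx": 0, "ty": 0, "tz": 0.003, "gripper": 0.01}, {"ax": 0, "ay": 0, "az": 0, "tx": 0, "ty": 0, "tz": 0.003, "gripper": 0.01}]'

```text
time: 21.17
eef_pos: [456.3, -350.6, 150.9]
orientation: [[0.544, -0.839, 0.001], [-0.839, -0.544, -0.001], [0.001, -0.0, -1.0]]
wrist_force: [-0.8, 0.0, -1.1]
gripper_width: 22.8
grasp_force: 89.0
```

servo_tool --deltas '[{"ax": 0, "ay": 0, "az": 0, "tx": 0, "ty": 0, "tz": 0.003, "gripper": 0.01}, {"ax": 0, "ay": 0, "az": 0, "tx": 0, "ty": 0, "tz": 0.004, "gripper": 0.01}, {"ax": 0, "ay": 0, "az": 0, "tx": 0, "ty": 0, "tz": 0, "gripper": 0.01}]'

```text
time: 21.42
eef_pos: [455.9, -350.3, 143.1]
orientation: [[0.544, -0.839, 0.0], [-0.839, -0.544, -0.0], [0.0, -0.0, -1.0]]
wrist_force: [-0.7, 0.5, -1.7]
gripper_width: 22.9
grasp_force: 89.0
```

Tip is in the hole with no contact. Lowering to about 1.5 mm above the seat.

servo_tool --deltas '[{"ax": 0, "ay": 0, "az": 0, "tx": 0, "ty": 0, "tz": 0.008, "gripper": 0.01}, {"ax": 0, "ay": 0, "az": 0, "tx": 0, "ty": 0, "tz": 0.012, "gripper": 0.01}, {"ax": 0, "ay": 0, "az": 0, "tx": 0, "ty": 0, "tz": 0.012, "gripper": 0.01}, {"ax": 0, "ay": 0, "az": 0, "tx": 0, "ty": 0, "tz": 0.009, "gripper": 0.01}, {"ax": 0, "ay": 0, "az": 0, "tx": 0, "ty": 0, "tz": 0.004, "gripper": 0.01}, {"ax": 0, "ay": 0, "az": 0, "tx": 0, "ty": 0, "tz": 0, "gripper": 0.01}, {"ax": 0, "ay": 0, "az": 0, "tx": 0, "ty": 0, "tz": 0, "gripper": 0.01}]'

```text
time: 22.0
eef_pos: [456.0, -350.4, 98.4]
orientation: [[0.544, -0.839, -0.0], [-0.839, -0.544, 0.0], [-0.0, 0.0, -1.0]]
wrist_force: [0.3, -0.3, -1.4]
gripper_width: 22.9
grasp_force: 89.0
```

servo_tool --deltas '[{"ax": 0, "ay": 0, "az": 0, "tx": 0, "ty": 0, "tz": 0.002, "gripper": 0.01}, {"ax": 0, "ay": 0, "az": 0, "tx": 0, "ty": 0, "tz": 0.0012, "gripper": 0.01}, {"ax": 0, "ay": 0, "az": 0, "tx": 0, "ty": 0, "tz": 0, "gripper": 0.01}]'

```text
time: 22.25
eef_pos: [456.0, -350.4, 95.2]
orientation: [[0.544, -0.839, 0.0], [-0.839, -0.544, -0.0], [0.0, -0.0, -1.0]]
wrist_force: [-0.7, 0.1, -0.7]
gripper_width: 22.9
grasp_force: 89.0
```

servo_tool --deltas '[{"ax": 0, "ay": 0, "az": 0, "tx": 0, "ty": 0, "tz": 0.0013, "gripper": 0.01}, {"ax": 0, "ay": 0, "az": 0, "tx": 0, "ty": 0, "tz": 0, "gripper": 0.01}]'

```text
time: 22.42
eef_pos: [455.9, -350.3, 93.8]
orientation: [[0.544, -0.839, 0.0], [-0.839, -0.544, -0.0], [0.0, -0.0, -1.0]]
wrist_force: [0.1, 0.1, -1.0]
gripper_width: 22.6
grasp_force: 89.0
```

servo_tool --deltas '[{"ax": 0, "ay": 0, "az": 0, "tx": 0, "ty": 0, "tz": 0, "gripper": 0.035}, {"ax": 0, "ay": 0, "az": 0, "tx": 0, "ty": 0, "tz": 0, "gripper": 0.045}, {"ax": 0, "ay": 0, "az": 0, "tx": 0, "ty": 0, "tz": 0, "gripper": 0.05}, {"ax": 0, "ay": 0, "az": 0, "tx": 0, "ty": 0, "tz": 0, "gripper": 0.05}, {"ax": 0, "ay": 0, "az": 0, "tx": 0, "ty": 0, "tz": 0, "gripper": 0.05}, {"ax": 0, "ay": 0, "az": 0, "tx": 0, "ty": 0, "tz": 0, "gripper": 0.05}]'

```text
time: 22.92
eef_pos: [455.9, -350.3, 93.8]
orientation: [[0.544, -0.839, -0.0], [-0.839, -0.544, -0.0], [0.0, 0.0, -1.0]]
wrist_force: [0.2, 1.0, -0.8]
gripper_width: 49.7
grasp_force: 0.0
```

servo_tool --deltas '[{"ax": 0, "ay": 0, "az": 0, "tx": 0, "ty": 0, "tz": -0.01, "gripper": 0.05}, {"ax": 0, "ay": 0, "az": 0, "tx": 0, "ty": 0, "tz": -0.02, "gripper": 0.05}, {"ax": 0, "ay": 0, "az": 0, "tx": 0, "ty": 0, "tz": -0.03, "gripper": 0.05}, {"ax": 0, "ay": 0, "az": 0, "tx": 0, "ty": 0, "tz": -0.04, "gripper": 0.05}, {"ax": 0, "ay": 0, "az": 0, "tx": 0, "ty": 0, "tz": -0.03, "gripper": 0.05}]'

```text
time: 23.33
eef_pos: [456.0, -350.4, 227.1]
orientation: [[0.544, -0.839, 0.001], [-0.839, -0.544, -0.001], [0.001, -0.0, -1.0]]
wrist_force: [0.3, -1.7, -0.3]
gripper_width: 49.8
grasp_force: 0.0
```

servo_tool --deltas '[{"ax": 0, "ay": 0, "az": 0, "tx": -0.02, "ty": -0.035, "tz": 0, "gripper": 0.05}, {"ax": 0, "ay": 0, "az": 0, "tx": -0.02, "ty": -0.035, "tz": 0, "gripper": 0.05}, {"ax": 0, "ay": 0, "az": 0, "tx": -0.02, "ty": -0.035, "tz": 0, "gripper": 0.05}, {"ax": 0, "ay": 0, "az": 0, "tx": -0.02, "ty": -0.035, "tz": 0, "gripper": 0.05}, {"ax": 0, "ay": 0, "az": 0, "tx": 0, "ty": 0, "tz": 0, "gripper": 0.05}, {"ax": 0, "ay": 0, "az": 0, "tx": 0, "ty": 0, "tz": 0, "gripper": 0.05}]'

```text
time: 23.83
eef_pos: [530.6, -205.2, 224.5]
orientation: [[0.547, -0.837, 0.0], [-0.837, -0.547, -0.0], [0.0, -0.0, -1.0]]
wrist_force: [0.8, -1.1, 0.1]
gripper_width: 49.9
grasp_force: 0.0
```

```bash
python3 - <<'E'
from h import *
from workcell import get_image,sensors
print(sensors.get_obs()["eef_pos"],sensors.get_obs()["wrist_force"])
d=get_image("top"); W=cloud(d)
S=W[235:305,365:480].reshape(-1,3)
cap=S[(S[:,2]>139)&(S[:,2]<156)&(abs(S[:,1]+350)<30)]
print("cap",cv2.minEnclosingCircle(cap[:,:2].astype(np.float32)),np.percentile(cap[:,2],[5,50,95]),len(cap)) if len(cap) else print("none")
S=W[140:215,345:420].reshape(-1,3);b=S[(S[:,2]>15)&(S[:,2]<110)];print("bottles",b.min(0),b.max(0))
cv2.imwrite("pics/end.png",d["frame"][:,:,::-1])
E
```

```text
[ 530.62109712 -205.18461182  224.53902466] [ 0.77505929 -1.10075187  0.06421255]
cap ((455.4201965332031, -348.9906005859375), 13.325093269348145) [139.71279637 144.80408203 150.2760586 ] 271
bottles [ 587.87872793 -301.4463442    21.72077761] [ 610.05444663 -290.20087067   80.95780392]
```

View pics/end.png

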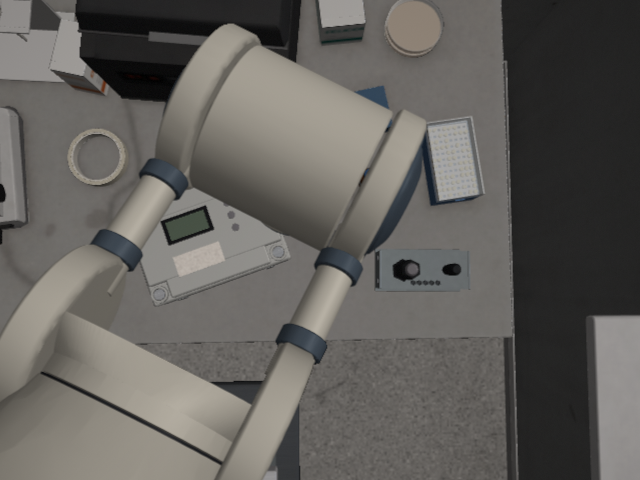

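The screwdriver stands in its hole at (406,269), as it did at the start. The arm hides the bottles, but its path stayed clear of them. Handing in.

```bash
python3 -c "
from workcell import workorder
print(workorder.sign_off())"
```

```text
the job is handed in; nothing more can be done
None
```

The job is handed in with no verdict shown: the screw is pressed down, turned and locked flush, and the screwdriver is back upright in its rack hole; the arm blocked my final view of the bottles, but no contact was felt.

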